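# Fetch the rolling pin from behind the shakers

### The job

The rolling pin lies behind three ingredient shakers: leaving the pin where it is, first clear all three shakers into the paper-lined tray, standing upright, then move the pin to the green rest so that it lies in both notches. Only when the pin lies there, put each shaker back upright in the middle of the mat of its own colour. Never tip a shaker over, and do not disturb the steel bowl.

Things in the scene. Friction and masses are not known exactly. Their poses are not given: they have to be found in the camera images.
- shaker_red: Ingredient shaker with a red domed lid, loose, about 0.25 kg: round steel can 52 mm in diameter, lid 54 mm in diameter from 86 mm up, 110 mm tall in all. Origin at the centre of its underside, z up. It starts upright, standing on the red mat.
- shaker_yellow: Ingredient shaker with a yellow domed lid, loose, about 0.25 kg: round steel can 52 mm in diameter, lid 54 mm in diameter from 86 mm up, 110 mm tall in all. Origin at the centre of its underside, z up. It starts upright, standing on the yellow mat.
- shaker_blue: Ingredient shaker with a blue domed lid, loose, about 0.25 kg: round steel can 52 mm in diameter, lid 54 mm in diameter from 86 mm up, 110 mm tall in all. Origin at the centre of its underside, z up. It starts upright, standing on the blue mat.
- mat_red: Flat round red mat, fixed to the bench, 72 mm in diameter and 2 mm thick: the home of the red shaker. Origin at the centre of its underside. The three mats lie in a row, 110 mm between neighbours' centres, along the robot's side of the rolling pin, parallel to the pin and 60 mm from its axis; which colour is where varies.
- mat_yellow: Flat round yellow mat, fixed to the bench, 72 mm in diameter and 2 mm thick: the home of the yellow shaker. Origin at the centre of its underside. The three mats lie in a row, 110 mm between neighbours' centres, along the robot's side of the rolling pin, parallel to the pin and 60 mm from its axis; which colour is where varies.
- mat_blue: Flat round blue mat, fixed to the bench, 72 mm in diameter and 2 mm thick: the home of the blue shaker. Origin at the centre of its underside. The three mats lie in a row, 110 mm between neighbours' centres, along the robot's side of the rolling pin, parallel to the pin and 60 mm from its axis; which colour is where varies.
- tray: Dark square baking tray lined with pale paper, fixed, 230 x 230 mm outside, rim 14 mm high, walls 4 mm thick, inner floor about 5 mm above the bench. Origin at the centre of its underside, x and y along its sides. Empty at the start; the side area for the shakers. It stands on the left or right of the work.
- pin: Wooden rolling pin, loose, about 0.3 kg: barrel 44 mm thick, 180 mm long, plus a 22 mm thick, 50 mm long handle at each end. Origin mid-barrel on its axis; y runs along the pin. It starts behind the shakers seen from the robot, 12 mm from them, axis level 45 mm above the bench, handles in the notches of a fixed black cradle built like the green rest. Shakers are taller than it.
- rest: Green plastic pin rest, fixed, empty, 44 x 250 mm, on the side opposite the tray. Origin: centre of its underside; y along its length. A 6 mm high base carries two V-notch supports 20 mm thick at y = -115 and +115 mm, 50 mm high, each V 40 mm wide at the top, 45-degree faces. A pin in it has a handle in each notch, the barrel between (15 mm play each end), axis 45 mm above the bench.
- bowl: Small empty steel bowl, a bystander, loose, 110 mm in diameter, 50 mm high, on the far side of the bench beyond the work. Origin at the centre of its underside. A loaf tin (100 x 200 x 60 mm) and a bench scale (200 x 200 x 44 mm) also stand on that far side, about 0.8 m ahead of the robot; nothing needs doing there.

How it is judged:
By the outcome, as a careful person would: the job done as asked, in the order asked, and still so for the second after the job is handed in, with the robot touching nothing.
It also fails if it takes over 139 s, if anything falls off the work surface, if the arm or the gripper's body presses on something with over 40 N, if the wrist force passes 120 N, or if a joint passes its speed limit or range.

### The arm

A 6-joint arm with a two-finger parallel gripper is mounted at the origin on the work surface. World frame = base frame: x ahead of the robot, y to its left, z up, the work surface at z = 0. Lengths are in m, angles in rad, forces in N, time in s.
With the tool pointing down it reaches from about 0.35 to 0.775 m from the base axis. Payload 7.3 kg.
Tool frame: the origin (TCP) lies at the very end of the fingers, on their centre line; the grasp point (between the pads) lies 19 mm behind it; z points along the fingers, y is the line along which they close (so a half turn about z gives the same grasp; the last joint's range is limited). The gripper opens to 92 mm and grips with 3 to 60 N. Pads are 19 mm wide; open, the fingers measure 130 mm over their backs; the gripper's body (75 mm by 190 mm) begins 47 mm behind the grasp point.
Start: joints at [1.158, 0.342, 1.524, -0, 1.275, -0.146], TCP at [0.138, 0.506, 0.227] pointing down, gripper open.
Joint ranges: [-2.53, 2.53], [-0.77, 2.02], [0.04, 2.7], [-1, 4.14], [0.28, 2.66], [-3.11, 3.11]. Speed limits (rad/s): [2.57, 2.57, 3.14, 3.14, 3.14, 3.14].

### API

Orientations are given as [roll, pitch, yaw] about the fixed x, y, z axes, in that order (R = Rz(yaw) Ry(pitch) Rx(roll)).
In Python, from cell import observe, read_camera, get_calibration, hand_in, search_frame gives the robot as it stands.
- The arm moves only by the tool step_arm, never from a script. Its argument "commands" is a list of rows, each an object with "translation": the shift along the tool's x, y, z in mm, a list of three; "roll": the turn about the tool's z in rad. In form: [{"translation": [x, y, z], "roll": roll}, ...]. A call has 1 to 20 rows; each row shifts and turns the commanded pose from where the row before left it, along the tool's axes as they then stand; what a row does not reach is not made up. A row lasts 1/12 s, in which the tool goes at most 41.7 mm and 7.16 degrees, less where a joint would pass 70% of its speed; a pose out of reach is approached as far as the arm can. A call is refused whole if a number of a shift passes 41.7 or a number of a turn 0.125, either way. A call with a gripper value outside its range is refused whole. "fingers" is the opening, from 0 (shut) to 1 (fully open), set as the call begins (left out, the last holds). The fingers move at their own pace and stop on an object; "grip_force" is the grip in N (left out, the last holds). Time passes only in rows, so rows that do not move let the fingers close. It gives the time, the measured TCP pose, the force, the opening and the grip force at its end, in the units of the state.
- observe(): the state, without advancing time (a new reading comes with each control period).
- read_camera(name): name is "side" or "top"; returns the picture (384x512x3 uint8, red, green, blue); there is no depth.
- get_calibration(name): a dict with "camera_matrix" (3x3 intrinsics, pixels), "world_from_camera" (4x4, takes a point from camera to world coordinates). Camera axes: x right, y up, looking along -z (the intrinsics and any distortion apply to the point x, -y, -z); pixel columns grow to the right and rows downward; lengths in m; the calibration is good to about 2 mm. A picture is of the moment at which its call begins. get_calibration takes no time and is no camera call.
- hand_in(): hands the job in; it is judged then, once.
Trained networks look in the newest picture that a camera, given by its name, has taken for a name from the list of things; names that differ only in an ending like _2 or _b are one class to them, and where a whole thing is asked for, a point or a joint stands for the part that bears it (a point fixed in the world has none). Each returns a list of dicts, best first, with "confidence" (0 to 1); they miss things now and then, are a little off and sometimes report something else, mostly with a low value. They report only what shows in the picture. A call takes as long as a camera call.
- search_frame(camera, name): "at" ([x, y, z] in m, in world coordinates, good to about 4 mm: the middle of the surface that is visible of it).
The state is a dict: "time": time; "qpos": joint angles; "qvel": joint speeds; "joint_efforts": joint torques, N m; "tool_pos": TCP position; "tool_rot": TCP orientation; "contact_force": force on the tool from outside, world axes, zero at the start; "torque": the same for the moment, N m; "opening": finger opening in m; "grip_force": force on a finger pad.
Only numpy, scipy, OpenCV 4.12 (cv2) and the standard library are available. Lean on these libraries where they do the work, as an engineer would, in place of code of your own. Each camera call takes 0.05 s, during which the arm holds its last target. There are 200 camera calls.

## Working session

There is one attempt and no reset: what is moved stays moved. The work goes in short steps, Python scripts to look and compute and a tool call to move; the robot and the scene stay as the last step left them, time stands still between calls to the robot, and variables do not carry over. Pictures are saved under pics/ and viewed, at most 14 in all, crops included, and the job is handed in when it is done.

Besides the shell and the picture viewer there is one more tool, called after "Emit:" as name([rows], argument=value, ...), one row to a line, values as JSON. step_arm: Moves the arm, as the interface text tells. Its arguments: {"type":"object","properties":{"commands":{"type":"array"},"fingers":{"type":"number"},"grip_force":{"type":"number"}},"required":["commands"]}

```bash
ls; mkdir -p pics; python3 - <<'E'
from cell import *
import cv2,numpy as np
for c in("top","side"):
    im=read_camera(c); cv2.imwrite(f"pics/{c}0.png",im[:,:,::-1])
    for n in ["shaker_red","shaker_yellow","shaker_blue","mat_red","mat_yellow","mat_blue","tray","pin","rest","bowl"]:
        r=search_frame(c,n)
        print(c,n,[(np.round(d["at"],3).tolist(),round(d["confidence"],2)) for d in r[:2]])
    k=get_calibration(c);print(np.round(k["camera_matrix"],1).tolist(),np.round(k["world_from_camera"],3).tolist())
s=observe();print(s)
E
```

```text
pics
top shaker_red [([0.5, 0.097, 0.113], 0.65)]
top shaker_yellow [([0.514, -0.119, 0.113], 0.91)]
top shaker_blue [([0.504, -0.013, 0.108], 0.54)]
top mat_red [([0.512, -0.116, 0.112], 0.39)]
top mat_yellow []
top mat_blue [([0.52, -0.018, 0.0], 0.55)]
top tray [([0.502, -0.325, 0.009], 0.96)]
top pin [([0.56, -0.007, 0.061], 0.77)]
top rest [([0.517, 0.333, 0.008], 0.85)]
top bowl [([0.753, 0.032, 0.024], 0.79), ([0.528, -0.101, 0.003], 0.46)]
[[351.0, 0.0, 262.9], [0.0, 351.0, 191.0], [0.0, 0.0, 1.0]] [[0.009, 0.998, -0.059, 0.553], [-1.0, 0.009, 0.009, -0.01], [0.009, 0.059, 0.998, 1.06], [0.0, 0.0, 0.0, 1.0]]
side shaker_red [([0.495, 0.081, 0.081], 0.62), ([0.52, 0.325, -0.0], 0.19)]
side shaker_yellow [([0.503, -0.136, 0.091], 0.94), ([0.518, 0.327, 0.003], 0.28)]
side shaker_blue [([0.499, -0.027, 0.085], 0.72)]
side mat_red [([0.475, 0.084, 0.006], 0.56)]
side mat_yellow [([0.5, -0.141, -0.003], 0.53), ([0.49, -0.023, 0.005], 0.38)]
side mat_blue [([0.496, 0.083, 0.082], 0.17)]
side tray [([0.516, -0.312, 0.007], 0.87)]
side pin [([0.559, -0.025, 0.064], 0.57)]
side rest [
[... 224 characters left out ...]
, [0.0, 0.0, 0.0, 1.0]]
{'time': 1.1, 'qpos': array([ 1.15803421e+00,  3.41995061e-01,  1.52406682e+00,  5.19008729e-06,
        1.27537773e+00, -1.45997121e-01]), 'qvel': array([-0.00016691, -0.00138476,  0.00075681, -0.00076425,  0.0007623 ,
        0.00041645]), 'joint_efforts': array([ 1.23713682e-03, -4.31130981e+01, -2.44484890e+01,  7.16313743e-02,
        4.80915641e-02, -7.45041064e-06]), 'tool_pos': array([0.13838886, 0.50647537, 0.22675468]), 'tool_rot': array([3.14144051e+00, 1.73525841e-05, 2.87482614e+00]), 'contact_force': array([ 0.02547919, -0.68020831, -0.04233525]), 'torque': array([-0.01256414,  0.04606759,  0.00966535]), 'grip_force': 0.0, 'opening': 0.09185413420765007}
```

```bash
python3 - <<'E'
import cv2
a=cv2.imread("pics/top0.png");cv2.imwrite("pics/top0b.png",cv2.resize(a,(800,600),interpolation=cv2.INTER_CUBIC))
a=cv2.imread("pics/side0.png");cv2.imwrite("pics/side0b.png",cv2.resize(a,(800,600),interpolation=cv2.INTER_CUBIC))
E
```

```text
(no output)
```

View pics/top0b.png

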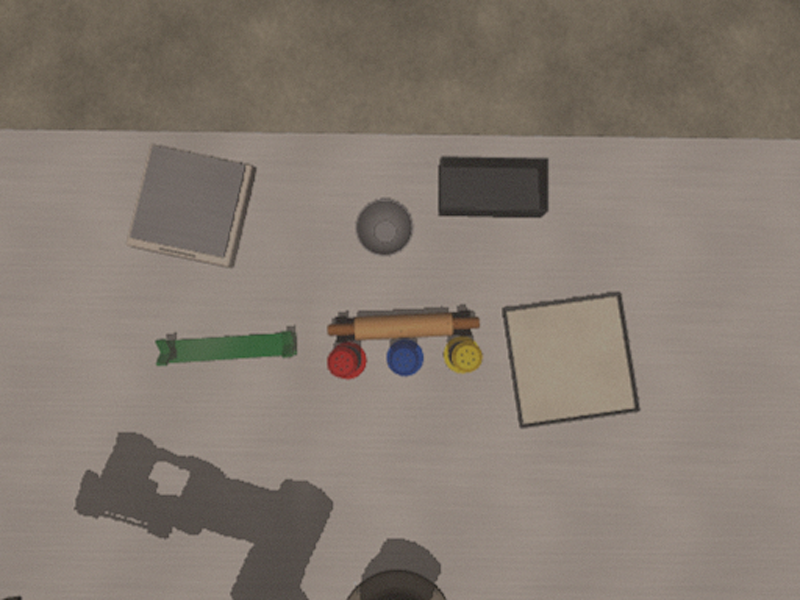

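View pics/side0b.png

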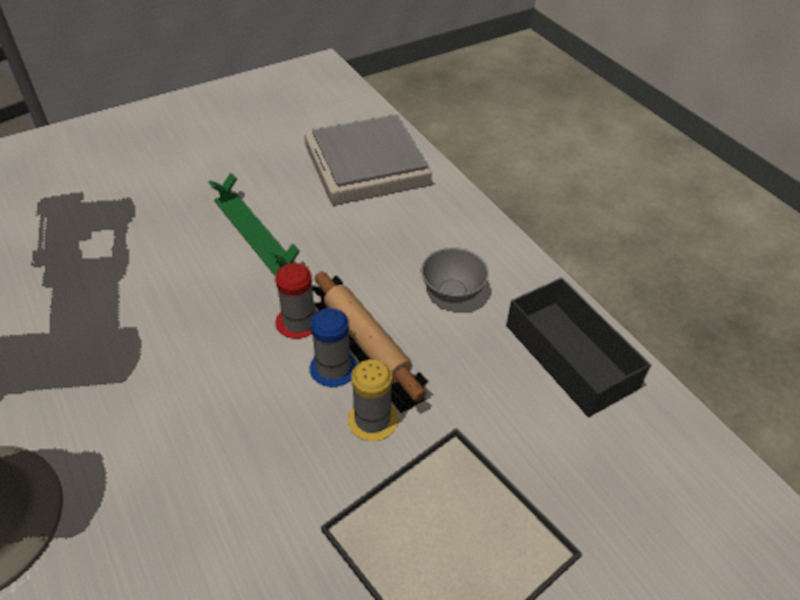

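The top picture shows red, blue and yellow shakers from left to right at (346,361), (405,357) and (465,356). The pin lies behind them around (405,325), the green rest is at (226,348) and the tray at (570,360). The side picture confirms each shaker is upright on its own mat. Next I'll measure more exactly.

```bash
cat > h.py <<'E'
import numpy as np,cv2
from cell import *
def ray(c,uv,z):
    k=get_calibration(c);K=k["camera_matrix"];T=k["world_from_camera"]
    p=np.linalg.inv(K)@[uv[0],uv[1],1]; d=T[:3,:3]@[p[0],-p[1],-p[2]]; o=T[:3,3]
    return np.round(o+d*(z-o[2])/d[2],4)
H={"red":[(0,10),(170,180)],"yellow":[(22,32)],"blue":[(105,125)],"green":[(50,80)],"wood":[(8,20)]}
def mask(im,col,smin=120,vmin=40):
    h=cv2.cvtColor(im,cv2.COLOR_RGB2HSV);m=0
    for a,b in H[col]: m=m|cv2.inRange(h,(a,smin,vmin),(b,255,255))
    return m
def blobs(m,amin=30):
    n,l,s,c=cv2.connectedComponentsWithStats(m)
    return [(s[i].tolist(),np.round(c[i],1).tolist(),l==i) for i in range(1,n) if s[i][4]>amin]
E
python3 - <<'E'
from h import *
im=cv2.imread("pics/top0.png")[:,:,::-1].copy()
for c in H:
    for s,ce,l in blobs(mask(im,c,90 if c=="wood" else 120)):
        ys,xs=np.nonzero(l); r=cv2.minAreaRect(np.c_[xs,ys].astype(np.float32))
        print(c,s,ce,np.round(cv2.boxPoints(r),1).tolist(),ray("top",ce,{"green":.01,"wood":.05}.get(c,.1)))
# tray: pale paper
h=cv2.cvtColor(im,cv2.COLOR_RGB2HSV)
m=cv2.inRange(im,(150,140,110),(255,255,255)); 
print(im[230,365],im[330,300])
roi=np.zeros_like(m);roi[180:280,315:415]=1
d=((im.max(2)<90)&(roi>0)).astype(np.uint8)
ys,xs=np.nonzero(d);r=cv2.minAreaRect(np.c_[xs,ys].astype(np.float32));print(r)
print([ray("top",p,.014) for p in cv2.boxPoints(r)],ray("top",r[0],.014))
s=cv2.imread("pics/side0.png")[:,:,::-1].copy()
for c in("red","yellow","blue"):
    for st,ce,l in blobs(mask(s,c),15): print("side",c,st,ce,ray("side",ce,.002))
E
```

```text
red [210, 219, 24, 24, 396] [221.1, 231.0] [[205.5, 231.5], [222.5, 214.5], [238.0, 230.0], [221.0, 247.0]] [0.5001 0.0939 0.1   ]
yellow [284, 219, 25, 20, 320] [296.6, 228.9] [[284.0, 238.0], [284.0, 219.0], [308.0, 219.0], [308.0, 238.0]] [ 0.5075 -0.1115  0.1   ]
blue [249, 221, 22, 19, 227] [259.7, 230.7] [[247.39999389648438, 224.3000030517578], [268.8999938964844, 220.6999969482422], [271.70001220703125, 237.39999389648438], [250.1999969482422, 241.0]] [ 0.5018 -0.011   0.1   ]
wood [210, 200, 97, 18, 1140] [258.1, 208.5] [[209.5, 203.8000030517578], [305.70001220703125, 199.0], [306.3999938964844, 213.3000030517578], [210.3000030517578, 218.10000610351562]] [ 0.5626 -0.0058  0.05  ]
wood [287, 215, 13, 9, 35] [292.8, 218.0] [[285.0, 218.0], [298.1000061035156, 212.8000030517578], [300.1000061035156, 217.8000030517578], [287.0, 223.0]] [ 0.5362 -0.1057  0.05  ]
[155 142 123] [147 135 125]
((364.9300231933594, 229.510009765625), (77.92316436767578, 77.49889373779297), 81.8698959350586)
[array([ 0.6006, -0.1933,  0.014 ]), array([ 0.6357, -0.4238,  0.014 ]), array([ 0.4069, -0.4533,  0.014 ]), array([ 0.3732, -0.2257,  0.014 ])] [ 0.5034 -0.3239  0.014 ]
side red [176, 168, 23, 21, 387] [187.4, 178.4] [0.5306 0.1848 0.002 ]
side red [176, 200, 24, 17, 134] [185.0, 210.4] [0.4788 0.0884 0.002 ]
side yellow [225, 230, 26, 25, 413] [237.0, 242.4] [ 0.5419 -0.06    0.002 ]
side yellow [223, 260, 32, 22, 207] [238.0, 273.7] [ 0.5024 -0.1349  0.002 ]
side blue [199, 197, 24, 22, 419] [210.3, 208.0] [0.5361 0.0643 0.002 ]
side blue [199, 227, 29, 20, 175] [211.9, 239.7] [ 0.4952 -0.0239  0.002 ]
```

```bash
python3 - <<'E'
import cv2
a=cv2.imread("pics/top0.png")[190:250,90:315];cv2.imwrite("pics/c1.png",cv2.resize(a,(800,213),interpolation=cv2.INTER_CUBIC))
E
```

```text
(no output)
```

View pics/c1.png

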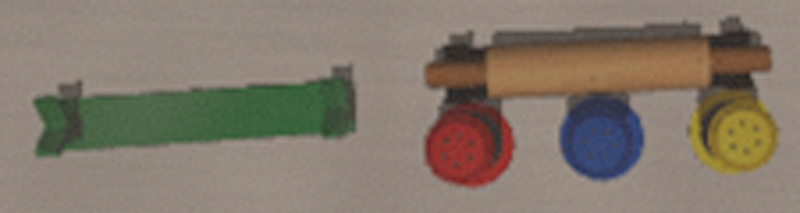

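```bash
cat > fit.py <<'E'
from h import *
from scipy.optimize import minimize
S=4
def proj(c,P):
    k=get_calibration(c);K=k["camera_matrix"];T=k["world_from_camera"]
    q=(np.asarray(P)-T[:3,3])@T[:3,:3]; q=q*[1,-1,-1]; u=q@K.T
    return u[:,:2]/u[:,2:]
t=np.linspace(0,2*np.pi,40)
def ring(x,y,r,z): return np.c_[x+r*np.cos(t),y+r*np.sin(t),0*t+z]
def fill(m,c,P,v):
    h=cv2.convexHull(((proj(c,P)+.5)*S).astype(np.int32)); cv2.fillConvexPoly(m,h,v)
def render(c,mat,sh):
    m=np.zeros((384*S,512*S),np.uint8)
    if mat is not None: fill(m,c,ring(*mat,.036,.002),255)
    if sh is not None:
        x,y,z=sh
        fill(m,c,np.r_[ring(x,y,.026,z),ring(x,y,.026,z+.086)],0)
        fill(m,c,np.r_[ring(x,y,.027,z+.086),ring(x,y,.027,z+.1),ring(x,y,.016,z+.11)],255)
    return cv2.resize(m,(512,384),interpolation=cv2.INTER_AREA)/255.
def shaker_cost(ims,col,mat,sh):
    s=0
    for c,im in ims.items():
        s+=np.abs(render(c,mat,sh)-mask(im,col,100,30)/255.).sum()
    return s
E
python3 - <<'E'
from fit import *
ims={c:cv2.imread(f"pics/{c}0.png")[:,:,::-1].copy() for c in("top","side")}
o=["red","blue","yellow"]
def mats(p):
    d=np.array([-np.sin(p[2]),np.cos(p[2])]);return [np.array(p[:2])+k*.11*d for k in(1,0,-1)]
def cost(p): return sum(shaker_cost(ims,c,m,(p[3+2*i],p[4+2*i],.002)) for i,(c,m) in enumerate(zip(o,mats(p))))
m=mats((.5026,-.0075,.04)); x0=np.r_[.5026,-.0075,.04,np.ravel(m)]
r=minimize(cost,x0,method="Nelder-Mead",options=dict(maxiter=350,initial_simplex=np.vstack([x0]+[x0+np.eye(9)[i]*(.04 if i==2 else .006) for i in range(9)])))
print(cost(x0),r.fun,np.round(r.x,4));print(np.round(mats(r.x),4).tolist())
for e in[((209.9,211),(306,206.2))]: print("pin",[ray("top",p,.05) for p in e],[ray("top",p,.045) for p in e])
im=ims["top"]; g=mask(im,"green",100,30)
ys,xs=np.nonzero(g);rr=cv2.minAreaRect(np.c_[xs,ys].astype(np.float32));print(rr,[ray("top",p,.03) for p in cv2.boxPoints(rr)])
# rest fit: base + 2 supports
def rest(c,p):
    R=np.array([[np.cos(p[2]),-np.sin(p[2])],[np.sin(p[2]),np.cos(p[2])]])
    M=np.zeros((384*S,512*S),np.uint8)
    def poly(xyz): 
        q=np.array(xyz,float); q[:,:2]=q[:,:2]@R.T+p[:2]; fill(M,c,q,255)
    poly([(a,b,z) for a in(-.022,.022) for b in(-.125,.125) for z in(0,.006)])
    for y in(-.115,.115):
        for s in(-1,1): poly([(s*a,y+b,z) for b in(-.01,.01) for a,z in((.022,0),(.022,.05),(.02,.05),(0,.03),(0,0))])
    return cv2.resize(M,(512,384),interpolation=cv2.INTER_AREA)/255.
G={c:mask(ims[c],"green",100,20)/255. for c in ims}
f=lambda p:sum(np.abs(rest(c,p)-G[c]).sum() for c in ims)
x0=np.array([.517,.33,.05])
r=minimize(f,x0,method="Nelder-Mead",options=dict(initial_simplex=np.vstack([x0]+[x0+np.eye(3)[i]*[.006,.006,.04] for i in range(3)])))
print("rest",f(x0),r.fun,r.x, [minimize(lambda p:np.abs(rest(c,p)-G[c]).sum(),r.x,method="Nelder-Mead",options=dict(initial_simplex=np.vstack([r.x]+[r.x+np.eye(3)[i]*[.006,.006,.04] for i in range(3)]))).x.round(4) for c in ims])
E
```

```text
Traceback (most recent call last):
  File "fit.py", line 23, in shaker_cost
    s+=np.abs(render(c,mat,sh)-mask(im,col,100,30)/255.).sum()
              ~~~~~~^^^^^^^^^^
  File "fit.py", line 17, in render
    fill(m,c,np.r_[ring(x,y,.026,z),ring(x,y,.026,z+.086)],0)
    ~~~~^^^^^^^^^^^^^^^^^^^^^^^^^^^^^^^^^^^^^^^^^^^^^^^^^^^^^
  File "fit.py", line 11, in fill
    h=cv2.convexHull(((proj(c,P)+.5)*S).astype(np.int32)); cv2.fillConvexPoly(m,h,v)
                       ~~~~^^^^^
  File "fit.py", line 5, in proj
    k=get_calibration(c);K=k["camera_matrix"];T=k["world_from_camera"]
ValueError: time passes only in moves, steps and waits
```

```bash
cat >> h.py <<'E'
import functools
get_calibration=functools.cache(get_calibration)
E
cat > rest.py <<'E'
from fit import *
def rest(c,p):
    R=np.array([[np.cos(p[2]),-np.sin(p[2])],[np.sin(p[2]),np.cos(p[2])]])
    M=np.zeros((384*S,512*S),np.uint8)
    def poly(xyz): 
        q=np.array(xyz,float); q[:,:2]=q[:,:2]@R.T+p[:2]; fill(M,c,q,255)
    poly([(a,b,z) for a in(-.022,.022) for b in(-.125,.125) for z in(0,.006)])
    for y in(-.115,.115):
        for s in(-1,1): poly([(s*a,y+b,z) for b in(-.01,.01) for a,z in((.022,0),(.022,.05),(.02,.05),(0,.03),(0,0))])
    return cv2.resize(M,(512,384),interpolation=cv2.INTER_AREA)/255.
E
python3 - <<'E'
from rest import *
ims={c:cv2.imread(f"pics/{c}0.png")[:,:,::-1].copy() for c in("top","side")}
o=["red","blue","yellow"]
def mats(p):
    d=np.array([-np.sin(p[2]),np.cos(p[2])]);return [np.array(p[:2])+k*.11*d for k in(1,0,-1)]
def nm(f,x0,st,n=None): return minimize(f,x0,method="Nelder-Mead",options=dict(maxiter=n,initial_simplex=np.vstack([x0]+[x0+np.eye(len(x0))[i]*st[i] for i in range(len(x0))])))
def cost(p,I=ims): return sum(shaker_cost(I,c,m,(p[3+2*i],p[4+2*i],.002)) for i,(c,m) in enumerate(zip(o,mats(p))))
m=mats((.5026,-.0075,.04)); x0=np.r_[.5026,-.0075,.04,np.ravel(m)]
st=[.006,.006,.04]+[.006]*6
for I in(ims,{"top":ims["top"]},{"side":ims["side"]}):
    r=nm(lambda p:cost(p,I),x0,st,600);print(list(I),cost(x0,I),r.fun,np.round(r.x,4),np.round(mats(r.x),4).tolist())
print("pin",[ray("top",p,z) for z in(.05,.045) for p in((209.9,211),(306,206.2))])
G={c:mask(ims[c],"green",100,20)/255. for c in ims}
x0=np.array([.517,.33,.05])
for cs in(("top","side"),("top",),("side",)):
    r=nm(lambda p:sum(np.abs(rest(c,p)-G[c]).sum() for c in cs),x0,[.006,.006,.04]);print("rest",cs,r.fun,r.x.round(4))
E
```

```text
['top', 'side'] 1042.5450980392156 765.4509803921569 [ 0.5035 -0.0098  0.0587  0.5     0.0999  0.5054 -0.008   0.511  -0.1185] [[0.4971, 0.1], [0.5035, -0.0098], [0.51, -0.1196]]
['top'] 347.17254901960786 308.3098039215686 [ 0.5018 -0.0084  0.047   0.4985  0.1006  0.5042 -0.0087  0.5109 -0.1167] [[0.4966, 0.1015], [0.5018, -0.0084], [0.5069, -0.1183]]
['side'] 695.3725490196078 406.0862745098039 [ 0.5041 -0.0111  0.0623  0.5012  0.0988  0.5052 -0.0081  0.5112 -0.1188] [[0.4973, 0.0987], [0.5041, -0.0111], [0.511, -0.1209]]
pin [array([0.5542, 0.1324, 0.05  ]), array([ 0.5704, -0.1436,  0.05  ]), array([0.5542, 0.1331, 0.045 ]), array([ 0.5705, -0.1443,  0.045 ])]
rest ('top', 'side') 1525.9215686274508 [0.5208 0.3275 0.0655]
rest ('top',) 1163.1568627450981 [0.5219 0.3296 0.0542]
rest ('side',) 353.0313725490196 [0.5202 0.3291 0.0615]
```

Emit:
step_arm([
  {"translation": [0,0,0],"roll": -0.108},
  {"translation": [0,0,0],"roll": -0.108},
  {"translation": [0,0,0],"roll": -0.109},
  {"translation": [-10,-13,0],"roll": 0},
  {"translation": [-22,-28,0],"roll": 0},
  {"translation": [-22,-28,0],"roll": 0},
  {"translation": [-22,-28,0],"roll": 0},
  {"translation": [-22,-28,0],"roll": 0},
  {"translation": [-22,-28,0],"roll": 0},
  {"translation": [-22,-28,0],"roll": 0},
  {"translation": [-22,-28,0],"roll": 0},
  {"translation": [-22,-28,0],"roll": 0},
  {"translation": [-22,-28,0],"roll": 0},
  {"translation": [-22,-28,0],"roll": 0},
  {"translation": [-22,-28,0],"roll": 0},
  {"translation": [-22,-28,0],"roll": 0},
  {"translation": [-22,-28,0],"roll": 0},
  {"translation": [-22,-28,0],"roll": 0},
  {"translation": [-20,-21,0],"roll": 0},
], fingers=0.85, grip_force=20)

```text
time: 2.68
tool_pos: [0.5019, 0.0985, 0.2268]
tool_rot: [-3.141, 0.0, -3.085]
contact_force: [0.5, 1.5, 0.1]
opening: 0.0781
grip_force: 0.0
```

```bash
cat > go.py <<'E'
import sys
from h import *
# usage: go.py x y z yaw -> tool shift in mm to reach world target
s=observe();p=s["tool_pos"];yaw=s["tool_rot"][2]
t=[float(v) for v in sys.argv[1:5]]
d=np.array(t[:3])-p;c,n=np.cos(yaw),np.sin(yaw)
print("t",round(s["time"],2),"pos",p.round(4),"yaw",round(yaw%6.2832,4),"rp",s["tool_rot"][:2].round(3),"F",s["contact_force"].round(1),"open",round(s["opening"],4),"q",s["qpos"].round(2))
print("tool shift mm",np.round(1000*np.array([c*d[0]+n*d[1],n*d[0]-c*d[1],-d[2]]),1),"roll",round((yaw-t[3]+np.pi)%(2*np.pi)-np.pi,3))
E
python3 go.py .500 .100 .058 3.2
```

```text
t 2.68 pos [0.5019 0.0985 0.2268] yaw 3.1986 rp [-3.141  0.   ] F [0.5 1.5 0.1] open 0.0781 q [ 0.04  0.32  1.56 -0.    1.26 -1.58]
tool shift mm [  1.8   1.6 168.8] roll -0.001
```

Emit:
step_arm([
  {"translation": [2,1.5,15],"roll": 0},
  {"translation": [0,0,30],"roll": 0},
  {"translation": [0,0,30],"roll": 0},
  {"translation": [0,0,30],"roll": 0},
  {"translation": [0,0,30],"roll": 0},
  {"translation": [0,0,22],"roll": 0},
  {"translation": [0,0,12],"roll": 0},
  {"translation": [0,0,0],"roll": 0},
])

```text
time: 3.35
tool_pos: [0.4967, 0.1021, 0.055]
tool_rot: [3.141, -0.006, -3.084]
contact_force: [-0.1, 0.5, 0.1]
opening: 0.0783
grip_force: 0.0
```

Emit:
step_arm([
  {"translation": [0,0,0],"roll": 0},
  {"translation": [0,0,0],"roll": 0},
  {"translation": [0,0,0],"roll": 0},
  {"translation": [0,0,0],"roll": 0},
  {"translation": [0,0,0],"roll": 0},
  {"translation": [0,0,0],"roll": 0},
], fingers=0)

```text
time: 3.85
tool_pos: [0.4994, 0.1021, 0.0588]
tool_rot: [-3.141, 0.002, -3.083]
contact_force: [0.4, -1.8, 5.2]
opening: 0.0538
grip_force: 20.0
```

```bash
python3 go.py .434 -.333 .208 3.2
```

```text
t 3.85 pos [0.4994 0.1021 0.0588] yaw 3.1998 rp [-3.141e+00  2.000e-03] F [ 0.4 -1.8  5.2] open 0.0538 q [ 0.05  0.52  1.78 -0.    0.84 -1.58]
tool shift mm [  90.6 -430.6 -149.2] roll -0.0
```

Emit:
step_arm([
  {"translation": [0,0,-8],"roll": 0},
  {"translation": [0,0,-22],"roll": 0},
  {"translation": [0,0,-32],"roll": 0},
  {"translation": [0,0,-32],"roll": 0},
  {"translation": [0,0,-30],"roll": 0},
  {"translation": [1,-5,-18],"roll": 0},
  {"translation": [3,-15,-8],"roll": 0},
  {"translation": [6,-30,0],"roll": 0},
  {"translation": [8,-38,0],"roll": 0},
  {"translation": [8,-38,0],"roll": 0},
  {"translation": [8,-38,0],"roll": 0},
  {"translation": [8,-38,0],"roll": 0},
  {"translation": [8,-38,0],"roll": 0},
  {"translation": [8,-38,0],"roll": 0},
  {"translation": [8,-38,0],"roll": 0},
  {"translation": [8,-38,0],"roll": 0},
  {"translation": [8,-36,0],"roll": 0},
  {"translation": [8,-27,0],"roll": 0},
  {"translation": [2,-12,0],"roll": 0},
  {"translation": [0,-2,0],"roll": 0},
])

```text
time: 5.52
tool_pos: [0.4308, -0.3352, 0.2073]
tool_rot: [3.141, -0.001, -3.086]
contact_force: [-0.5, -0.1, -3.1]
opening: 0.0538
grip_force: 19.9
```

```bash
python3 go.py .434 -.333 .063 3.2; python3 - <<'E'
from h import *
im=read_camera("side");cv2.imwrite("pics/s1.png",im[:,:,::-1])
E
```

```text
t 5.52 pos [ 0.4308 -0.3352  0.2073] yaw 3.1967 rp [ 3.141e+00 -1.000e-03] F [-0.5 -0.1 -3.1] open 0.0538 q [-0.8   0.4   1.5  -0.    1.25 -2.43]
tool shift mm [ -3.3   2.1 144.3] roll -0.003
```

View pics/s1.png

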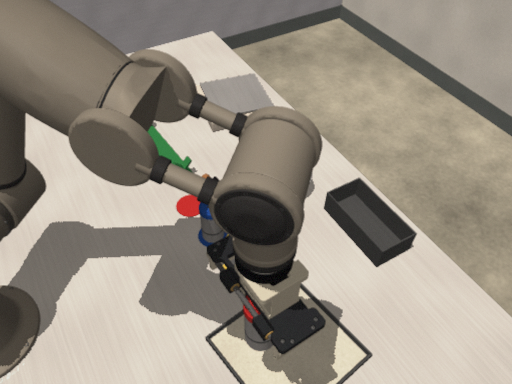

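Emit:
step_arm([
  {"translation": [-2,1,10],"roll": 0},
  {"translation": [-1,1,26],"roll": 0},
  {"translation": [0,0,32],"roll": 0},
  {"translation": [0,0,30],"roll": 0},
  {"translation": [0,0,22],"roll": 0},
  {"translation": [0,0,13],"roll": 0},
  {"translation": [0,0,7],"roll": 0},
  {"translation": [0,0,3],"roll": 0},
  {"translation": [0,0,1],"roll": 0},
  {"translation": [0,0,0],"roll": 0},
  {"translation": [0,0,0],"roll": 0},
])

```text
time: 6.48
tool_pos: [0.4353, -0.3314, 0.0647]
tool_rot: [-3.14, 0.001, -3.083]
contact_force: [-0.6, -0.5, -2.3]
opening: 0.0536
grip_force: 19.9
```

Emit:
step_arm([
  {"translation": [0,0,1],"roll": 0},
  {"translation": [0,0,1],"roll": 0},
  {"translation": [0,0,0],"roll": 0},
])

```text
time: 6.73
tool_pos: [0.4346, -0.3313, 0.0619]
tool_rot: [-3.141, 0.0, -3.084]
contact_force: [-0.2, 0.5, -3.1]
opening: 0.0539
grip_force: 19.9
```

Emit:
step_arm([
  {"translation": [0,0,0.7],"roll": 0},
  {"translation": [0,0,0.7],"roll": 0},
  {"translation": [0,0,0],"roll": 0},
])

```text
time: 6.98
tool_pos: [0.4348, -0.3314, 0.0608]
tool_rot: [-3.141, 0.001, -3.084]
contact_force: [-0.3, 0.5, 2.3]
opening: 0.0537
grip_force: 19.9
```

Emit:
step_arm([
  {"translation": [0,0,0],"roll": 0},
  {"translation": [0,0,0],"roll": 0},
  {"translation": [0,0,0],"roll": 0},
  {"translation": [0,0,-4],"roll": 0},
  {"translation": [0,0,-20],"roll": 0},
  {"translation": [0,0,-35],"roll": 0},
  {"translation": [0,0,-35],"roll": 0},
  {"translation": [0,0,-20],"roll": 0},
  {"translation": [0,0,-6],"roll": 0},
], fingers=0.8)

```text
time: 7.73
tool_pos: [0.436, -0.3325, 0.1845]
tool_rot: [-3.136, 0.005, -3.083]
contact_force: [0.2, -0.2, 1.0]
opening: 0.0734
grip_force: 0.0
```

```bash
python3 go.py .505 -.0085 .180 3.2
```

```text
t 7.73 pos [ 0.436  -0.3325  0.1845] yaw 3.1999 rp [-3.136  0.005] F [ 0.2 -0.2  1. ] open 0.0734 q [-0.79  0.42  1.53  0.    1.19 -2.42]
tool shift mm [-87.8 319.5   4.5] roll -0.0
```

Emit:
step_arm([
  {"translation": [-4,15,0],"roll": 0},
  {"translation": [-9,32,0],"roll": 0},
  {"translation": [-9,36,0],"roll": 0},
  {"translation": [-10,36,0],"roll": 0},
  {"translation": [-10,36,0],"roll": 0},
  {"translation": [-10,36,0],"roll": 0},
  {"translation": [-10,36,0],"roll": 0},
  {"translation": [-10,36,0],"roll": 0},
  {"translation": [-9,32,0],"roll": 0},
  {"translation": [-6,18,0],"roll": 0},
  {"translation": [-1,6,0],"roll": 0},
  {"translation": [0,0,0],"roll": 0},
  {"translation": [0,0,0],"roll": 0},
])

```text
time: 8.82
tool_pos: [0.5031, -0.0076, 0.1793]
tool_rot: [3.141, -0.002, -3.083]
contact_force: [0.3, 0.6, -0.2]
opening: 0.0731
grip_force: 0.0
```

```bash
python3 go.py .505 -.0085 .058 3.2
```

```text
t 8.82 pos [ 0.5031 -0.0076  0.1793] yaw 3.2006 rp [ 3.141e+00 -2.000e-03] F [ 0.3  0.6 -0.2] open 0.0731 q [-0.17  0.35  1.65 -0.    1.14 -1.8 ]
tool shift mm [ -1.9  -1.  121.3] roll 0.001
```

Emit:
step_arm([
  {"translation": [-1,-1,14],"roll": 0},
  {"translation": [-1,0,30],"roll": 0},
  {"translation": [0,0,35],"roll": 0},
  {"translation": [0,0,25],"roll": 0},
  {"translation": [0,0,13],"roll": 0},
  {"translation": [0,0,4],"roll": 0},
  {"translation": [0,0,0],"roll": 0},
])

```text
time: 9.4
tool_pos: [0.505, -0.0096, 0.0582]
tool_rot: [3.141, -0.003, -3.085]
contact_force: [0.1, -0.7, 0.0]
opening: 0.0733
grip_force: 0.0
```

Emit:
step_arm([
  {"translation": [0,0,0],"roll": 0},
  {"translation": [0,0,0],"roll": 0},
  {"translation": [0,0,0],"roll": 0},
  {"translation": [0,0,0],"roll": 0},
  {"translation": [0,0,0],"roll": 0},
  {"translation": [0,0,0],"roll": 0},
], fingers=0)

```text
time: 9.9
tool_pos: [0.5067, -0.0087, 0.0603]
tool_rot: [-3.141, 0.002, -3.083]
contact_force: [-0.7, -1.8, 6.0]
opening: 0.0532
grip_force: 20.0
```

```bash
python3 go.py .503 -.323 .208 3.2
```

```text
t 9.9 pos [ 0.5067 -0.0087  0.0603] yaw 3.2 rp [-3.141e+00  2.000e-03] F [-0.7 -1.8  6. ] open 0.0532 q [-0.17  0.51  1.79 -0.    0.84 -1.8 ]
tool shift mm [  22.  -313.5 -147.7] roll -0.0
```

Emit:
step_arm([
  {"translation": [0,0,-8],"roll": 0},
  {"translation": [0,0,-22],"roll": 0},
  {"translation": [0,0,-32],"roll": 0},
  {"translation": [0,0,-32],"roll": 0},
  {"translation": [0,0,-30],"roll": 0},
  {"translation": [0,-5,-17],"roll": 0},
  {"translation": [1,-15,-7],"roll": 0},
  {"translation": [2,-28,0],"roll": 0},
  {"translation": [3,-36,0],"roll": 0},
  {"translation": [3,-36,0],"roll": 0},
  {"translation": [3,-36,0],"roll": 0},
  {"translation": [3,-36,0],"roll": 0},
  {"translation": [3,-36,0],"roll": 0},
  {"translation": [2,-34,0],"roll": 0},
  {"translation": [1,-26,0],"roll": 0},
  {"translation": [1,-16,0],"roll": 0},
  {"translation": [0,-7,0],"roll": 0},
  {"translation": [0,-2,0],"roll": 0},
  {"translation": [0,0,0],"roll": 0},
])

```text
time: 11.48
tool_pos: [0.5021, -0.3217, 0.2071]
tool_rot: [3.141, -0.0, -3.083]
contact_force: [-0.6, 0.7, -1.9]
opening: 0.0536
grip_force: 20.0
```

```bash
python3 go.py .503 -.323 .063 3.2
```

```text
t 11.48 pos [ 0.5021 -0.3217  0.2071] yaw 3.1997 rp [ 3.141 -0.   ] F [-0.6  0.7 -1.9] open 0.0536 q [-0.7   0.49  1.35  0.    1.31 -2.33]
tool shift mm [ -0.8  -1.3 144.1] roll -0.0
```

Emit:
step_arm([
  {"translation": [0,-1,10],"roll": 0},
  {"translation": [0,0,26],"roll": 0},
  {"translation": [0,0,32],"roll": 0},
  {"translation": [0,0,30],"roll": 0},
  {"translation": [0,0,22],"roll": 0},
  {"translation": [0,0,13],"roll": 0},
  {"translation": [0,0,7],"roll": 0},
  {"translation": [0,0,3],"roll": 0},
  {"translation": [0,0,1],"roll": 0},
  {"translation": [0,0,0.5],"roll": 0},
  {"translation": [0,0,0],"roll": 0},
])

```text
time: 12.4
tool_pos: [0.5029, -0.3235, 0.0638]
tool_rot: [-3.14, 0.002, -3.083]
contact_force: [1.1, -0.2, -2.1]
opening: 0.0536
grip_force: 20.0
```

Emit:
step_arm([
  {"translation": [0,0,0.6],"roll": 0},
  {"translation": [0,0,0.6],"roll": 0},
  {"translation": [0,0,0],"roll": 0},
])

```text
time: 12.65
tool_pos: [0.5026, -0.3236, 0.0624]
tool_rot: [-3.141, 0.001, -3.083]
contact_force: [-0.9, -0.3, 1.8]
opening: 0.0534
grip_force: 20.0
```

Emit:
step_arm([
  {"translation": [0,0,0],"roll": 0},
  {"translation": [0,0,0],"roll": 0},
  {"translation": [0,0,0],"roll": 0},
  {"translation": [0,0,-4],"roll": 0},
  {"translation": [0,0,-20],"roll": 0},
  {"translation": [0,0,-35],"roll": 0},
  {"translation": [0,0,-35],"roll": 0},
  {"translation": [-1,4,-20],"roll": 0},
  {"translation": [-2,15,-6],"roll": 0},
  {"translation": [-3,30,0],"roll": 0},
  {"translation": [-3,36,0],"roll": 0},
  {"translation": [-3,36,0],"roll": 0},
  {"translation": [-3,34,0],"roll": 0},
  {"translation": [-3,28,0],"roll": 0},
  {"translation": [-2,15,0],"roll": 0},
  {"translation": [0,5,0],"roll": 0},
  {"translation": [0,0,0],"roll": 0},
], fingers=0.8)

```text
time: 14.07
tool_pos: [0.5099, -0.1177, 0.181]
tool_rot: [3.141, -0.001, -3.081]
contact_force: [0.2, 0.7, -0.4]
opening: 0.0731
grip_force: 0.0
```

```bash
python3 go.py .511 -.118 .058 3.2
```

```text
t 14.07 pos [ 0.5099 -0.1177  0.181 ] yaw 3.2023 rp [ 3.141e+00 -1.000e-03] F [ 0.2  0.7 -0.4] open 0.0731 q [-0.37  0.38  1.6   0.    1.16 -2.01]
tool shift mm [ -1.1  -0.3 123. ] roll 0.002
```

Emit:
step_arm([
  {"translation": [-1,0,14],"roll": 0},
  {"translation": [0,0,30],"roll": 0},
  {"translation": [0,0,35],"roll": 0},
  {"translation": [0,0,26],"roll": 0},
  {"translation": [0,0,13],"roll": 0},
  {"translation": [0,0,4],"roll": 0},
  {"translation": [0,0,0],"roll": 0},
])

```text
time: 14.65
tool_pos: [0.5106, -0.1201, 0.0584]
tool_rot: [3.141, -0.002, -3.085]
contact_force: [0.6, 0.6, -0.5]
opening: 0.0734
grip_force: 0.0
```

Emit:
step_arm([
  {"translation": [0,0,0],"roll": 0},
  {"translation": [0,0,0],"roll": 0},
  {"translation": [0,0,0],"roll": 0},
  {"translation": [0,0,0],"roll": 0},
  {"translation": [0,0,0],"roll": 0},
  {"translation": [0,0,0],"roll": 0},
], fingers=0)

```text
time: 15.15
tool_pos: [0.5121, -0.1196, 0.0606]
tool_rot: [-3.141, 0.002, -3.083]
contact_force: [0.6, 0.5, 6.1]
opening: 0.053
grip_force: 20.0
```

```bash
python3 go.py .572 -.313 .208 3.2
```

```text
t 15.15 pos [ 0.5121 -0.1196  0.0606] yaw 3.2 rp [-3.141e+00  2.000e-03] F [0.6 0.5 6.1] open 0.053 q [-0.38  0.54  1.73  0.    0.87 -2.  ]
tool shift mm [ -48.5 -196.6 -147.4] roll -0.0
```

Emit:
step_arm([
  {"translation": [0,0,-8],"roll": 0},
  {"translation": [0,0,-22],"roll": 0},
  {"translation": [0,0,-32],"roll": 0},
  {"translation": [0,0,-32],"roll": 0},
  {"translation": [0,0,-30],"roll": 0},
  {"translation": [-1,-4,-16],"roll": 0},
  {"translation": [-4,-15,-7],"roll": 0},
  {"translation": [-6,-26,0],"roll": 0},
  {"translation": [-8,-32,0],"roll": 0},
  {"translation": [-8,-32,0],"roll": 0},
  {"translation": [-8,-32,0],"roll": 0},
  {"translation": [-7,-28,0],"roll": 0},
  {"translation": [-4,-17,0],"roll": 0},
  {"translation": [-2,-9,0],"roll": 0},
  {"translation": [-1,-2,0],"roll": 0},
  {"translation": [0,0,0],"roll": 0},
  {"translation": [0,0,0],"roll": 0},
])

```text
time: 16.57
tool_pos: [0.5716, -0.3119, 0.2065]
tool_rot: [3.14, -0.001, -3.083]
contact_force: [0.1, 0.5, -3.2]
opening: 0.0537
grip_force: 20.0
```

```bash
python3 go.py .572 -.313 .063 3.2
```

```text
t 16.57 pos [ 0.5716 -0.3119  0.2065] yaw 3.2007 rp [ 3.14e+00 -1.00e-03] F [ 0.1  0.5 -3.2] open 0.0537 q [-0.62  0.59  1.17  0.    1.38 -2.25]
tool shift mm [ -0.3  -1.2 143.5] roll 0.001
```

Emit:
step_arm([
  {"translation": [0,-1,10],"roll": 0},
  {"translation": [0,0,26],"roll": 0},
  {"translation": [0,0,32],"roll": 0},
  {"translation": [0,0,30],"roll": 0},
  {"translation": [0,0,22],"roll": 0},
  {"translation": [0,0,13],"roll": 0},
  {"translation": [0,0,7],"roll": 0},
  {"translation": [0,0,3],"roll": 0},
  {"translation": [0,0,1],"roll": 0},
  {"translation": [0,0,0.5],"roll": 0},
  {"translation": [0,0,0],"roll": 0},
])

```text
time: 17.48
tool_pos: [0.5724, -0.3145, 0.063]
tool_rot: [-3.14, 0.001, -3.083]
contact_force: [-0.1, -0.3, -3.1]
opening: 0.0532
grip_force: 20.0
```

Emit:
step_arm([
  {"translation": [0,0,0.6],"roll": 0},
  {"translation": [0,0,0],"roll": 0},
  {"translation": [0,0,0],"roll": 0},
])

```text
time: 17.73
tool_pos: [0.5725, -0.3146, 0.0627]
tool_rot: [-3.14, 0.002, -3.083]
contact_force: [-0.8, 1.9, 3.2]
opening: 0.0531
grip_force: 20.0
```

Emit:
step_arm([
  {"translation": [0,0,0],"roll": 0},
  {"translation": [0,0,0],"roll": 0},
  {"translation": [0,0,0],"roll": 0},
  {"translation": [0,0,-4],"roll": 0},
  {"translation": [0,0,-20],"roll": 0},
  {"translation": [0,0,-35],"roll": 0},
  {"translation": [0,0,-35],"roll": 0},
  {"translation": [0,4,-20],"roll": 0},
  {"translation": [0,15,-6],"roll": 0},
  {"translation": [0,20,0],"roll": 0},
  {"translation": [0,10,0],"roll": 0},
  {"translation": [0,0,0],"roll": 0},
], fingers=0.8)

```text
time: 18.73
tool_pos: [0.5685, -0.2623, 0.1806]
tool_rot: [3.14, -0.002, -3.081]
contact_force: [0.2, 0.8, 0.2]
opening: 0.0731
grip_force: 0.0
```

```bash
python3 - <<'E'
from h import *
im=read_camera("top");cv2.imwrite("pics/t2.png",cv2.resize(im[:,:,::-1],(800,600)));np.save("t2.npy",im)
im=read_camera("side");np.save("s2.npy",im);cv2.imwrite("pics/s2.png",cv2.resize(im[:,:,::-1],(800,600)))
for c in("top","side"):
  print([(np.round(d["at"],4).tolist(),d["confidence"]) for d in search_frame(c,"pin")+search_frame(c,"rest")])
E
python3 go.py .5628 -.0057 .18 1.629
```

```text
[([0.5602, -0.0046, 0.0589], 0.7), ([0.5697, -0.292, 0.0589], 0.23), ([0.5186, 0.3297, 0.0102], 0.55)]
[([0.5612, -0.0279, 0.0618], 0.79), ([0.5137, -0.1215, -0.0017], 0.62), ([0.52, 0.3151, 0.0003], 0.8)]
t 19.03 pos [ 0.5689 -0.266   0.1809] yaw 3.1991 rp [ 3.141e+00 -1.000e-03] F [ 0.1 -0.4  1.7] open 0.0735 q [-0.56  0.57  1.29 -0.    1.29 -2.19]
tool shift mm [ -8.9 260.2   0.9] roll 1.57
```

View pics/t2.png

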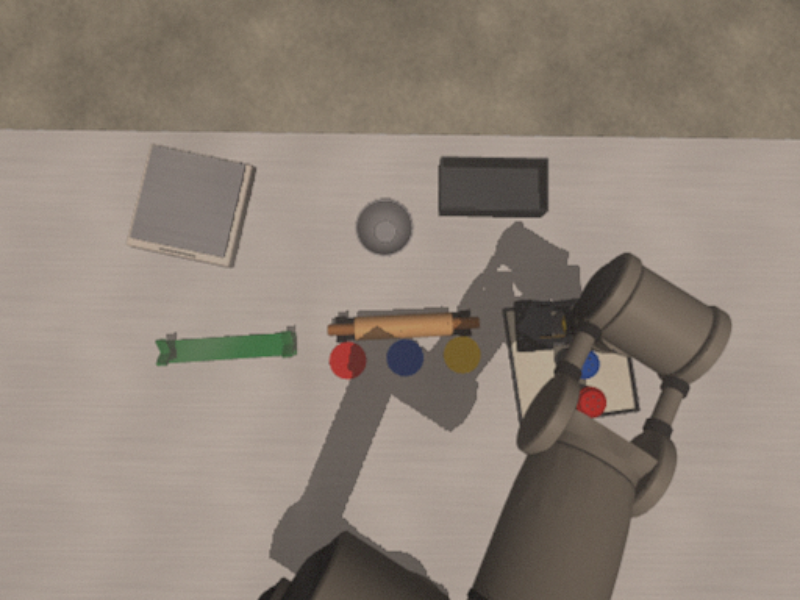

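View pics/s2.png

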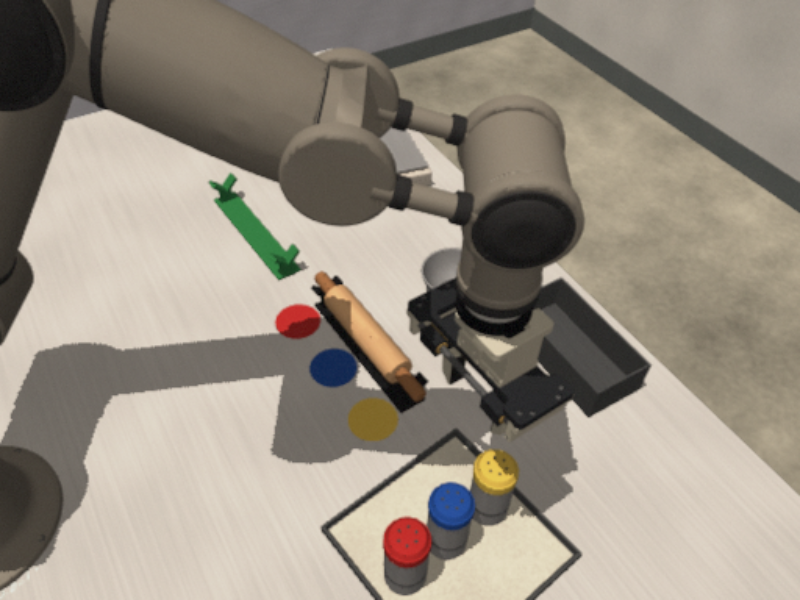

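All three shakers stand upright in the tray at (407,555), (450,520) and (494,485) in the side view. The mats are clear and the pin hasn't moved. I'll refine mats, rest and pin while the view is open.

```bash
python3 - <<'E'
from rest import *
ims={"top":np.load("t2.npy"),"side":np.load("s2.npy")}
for c in ims:
  for col in("red","blue","yellow"):
    for s,ce,l in blobs(mask(ims[c],col,90,20)): print(c,col,s[4],ce,ray(c,ce,.002))
  for s,ce,l in blobs(mask(ims[c],"green",80,20),100): print(c,"green",s,ce)
  for s,ce,l in blobs(mask(ims[c],"wood",90,50),150):
    ys,xs=np.nonzero(l); r=cv2.minAreaRect(np.c_[xs,ys].astype(np.float32));print(c,"wood",s,ce,np.round(r[0],1),np.round(r[1],1),round(r[2],1),[ray(c,p,.045)[:2].tolist() for p in cv2.boxPoints(r)])
# rest: top view silhouette excluding nothing
G={c:mask(ims[c],"green",80,20)/255. for c in ims}
for c in ims: print(G[c].sum(),rest(c,[.521,.3285,.06]).sum())
E
```

```text
top red 449 [222.0, 230.2] [0.4971 0.1019 0.002 ]
top red 302 [378.1, 256.9] [ 0.4215 -0.3663  0.002 ]
top blue 303 [259.3, 229.0] [ 0.5017 -0.0098  0.002 ]
top blue 129 [377.3, 234.1] [ 0.4894 -0.3647  0.002 ]
top green [134, 213, 53, 17, 580] [162.8, 221.3]
top wood [210, 200, 97, 18, 1135] [257.8, 208.4] [258.  208.4] [14.3 96.3] 87.1 [[0.5754, 0.1345], [0.592, -0.1435], [0.5507, -0.1456], [0.5342, 0.1317]]
side red 502 [190.3, 205.3] [0.4972 0.0969 0.002 ]
side red 821 [260.2, 346.7] [ 0.4583 -0.3013  0.002 ]
side blue 563 [212.9, 235.0] [ 0.5034 -0.013   0.002 ]
side blue 707 [288.6, 323.7] [ 0.5331 -0.2893  0.002 ]
side yellow 533 [238.3, 268.3] [ 0.5098 -0.1231  0.002 ]
side yellow 570 [316.3, 302.0] [ 0.6106 -0.2781  0.002 ]
side green [134, 111, 58, 68, 1059] [163.4, 148.2]
side wood [202, 174, 70, 83, 1608] [236.1, 215.0] [236. 215.] [103.8  19.2] 50.2 [[0.5292, 0.1265], [0.5804, 0.1468], [0.5935, -0.1456], [0.549, -0.1567]]
661.0 1367.172549019608
1059.0 1306.7686274509804
```

```bash
python3 - <<'E'
from rest import *
ims={"top":np.load("t2.npy"),"side":np.load("s2.npy")}
G={}
for c in ims:
  im=ims[c].astype(int);g=(im[:,:,1]-np.maximum(im[:,:,0],im[:,:,2])>12).astype(np.uint8)
  b=max(blobs(g),key=lambda b:b[0][4]);print(b[:2]);G[c]=b[2]*1.
  ys,xs=np.nonzero(b[2]);print(cv2.minAreaRect(np.c_[xs,ys].astype(np.float32)))
x0=np.array([.519,.329,.058])
for cs in(("top",),("side",)):
    r=minimize(lambda p:sum(np.abs(rest(c,p)-G[c]).sum() for c in cs),x0,method="Nelder-Mead",options=dict(initial_simplex=np.vstack([x0]+[x0+np.eye(3)[i]*[.006,.006,.04][i] for i in range(3)])));print("rest",cs,r.fun,r.x.round(4))
# pin via same renderer
def pin(c,p):
    M=np.zeros((384*S,512*S),np.uint8);a=np.array([-np.sin(p[2]),np.cos(p[2]),0]);n=np.array([np.cos(p[2]),np.sin(p[2]),0])
    for r,l in((.011,.14),(.022,.09)):
        fill(M,c,np.array([[p[0],p[1],.045]+s*l*a+r*(np.cos(q)*n+np.array([0,0,np.sin(q)])) for s in(-1,1) for q in t]),255)
    return cv2.resize(M,(512,384),interpolation=cv2.INTER_AREA)/255.
x0=np.array([.5628,-.0057,.058])
for c in ims:
    W=max(blobs(mask(ims[c],"wood",90,50),150),key=lambda b:b[0][4] if 180<b[1][1]<220 else 0)[2]*1.
    r=minimize(lambda p:np.abs(pin(c,p)-W).sum(),x0,method="Nelder-Mead",options=dict(initial_simplex=np.vstack([x0]+[x0+np.eye(3)[i]*[.006,.006,.04][i] for i in range(3)])));print("pin",c,W.sum(),r.fun,r.x.round(4))
E
```

```text
([108, 212, 82, 20, 1097], [149.8, 222.0])
((148.2257843017578, 221.5587921142578), (16.075197219848633, 81.23661041259766), 87.35746002197266)
([134, 111, 58, 68, 1147], [163.1, 147.6])
((163.24745178222656, 143.48855590820312), (79.54399108886719, 22.022075653076172), 50.9644889831543)
rest ('top',) 273.9098039215686 [0.5202 0.3239 0.0746]
rest ('side',) 161.66666666666669 [0.5205 0.3229 0.0773]
pin top 1135.0 122.52156862745099 [ 0.5626 -0.0058  0.0628]
pin side 1608.0 98.18823529411765 [ 0.563  -0.0075  0.0609]
```

Emit:
step_arm([
  {"translation": [0,15,0],"roll": 0},
  {"translation": [-1,30,0],"roll": 0},
  {"translation": [-1,36,0],"roll": 0},
  {"translation": [-1,36,0],"roll": 0},
  {"translation": [-1,36,0],"roll": 0},
  {"translation": [-1,36,0],"roll": 0},
  {"translation": [-1,34,0],"roll": 0},
  {"translation": [-1,24,0],"roll": 0},
  {"translation": [-1,12,0],"roll": 0},
])

```text
time: 19.78
tool_pos: [0.5612, -0.0028, 0.1816]
tool_rot: [3.141, -0.0, -3.081]
contact_force: [0.1, -0.6, 0.8]
opening: 0.0736
grip_force: 0.0
```

Emit:
step_arm([
  {"translation": [0,0,0],"roll": 0.112},
  {"translation": [0,0,0],"roll": 0.112},
  {"translation": [0,0,0],"roll": 0.112},
  {"translation": [0,0,0],"roll": 0.112},
  {"translation": [0,0,0],"roll": 0.112},
  {"translation": [0,0,0],"roll": 0.112},
  {"translation": [0,0,0],"roll": 0.112},
  {"translation": [0,0,0],"roll": 0.112},
  {"translation": [0,0,0],"roll": 0.112},
  {"translation": [0,0,0],"roll": 0.112},
  {"translation": [0,0,0],"roll": 0.112},
  {"translation": [0,0,0],"roll": 0.112},
  {"translation": [0,0,0],"roll": 0.112},
  {"translation": [0,0,0],"roll": 0.112},
  {"translation": [0,0,0],"roll": 0},
])

```text
time: 21.03
tool_pos: [0.5619, -0.0068, 0.1814]
tool_rot: [-3.142, 0.0, 1.627]
contact_force: [0.4, -0.1, 0.6]
opening: 0.0733
grip_force: 0.0
```

```bash
python3 go.py .5628 -.0060 .027 1.629
```

```text
t 21.03 pos [ 0.5619 -0.0068  0.1814] yaw 1.6271 rp [-3.142  0.   ] F [ 0.4 -0.1  0.6] open 0.0733 q [-0.15  0.45  1.49 -0.    1.2  -0.2 ]
tool shift mm [  0.7   0.9 154.4] roll -0.002
```

Emit:
step_arm([
  {"translation": [0.5,0.5,12],"roll": -0.005},
  {"translation": [0,0,28],"roll": 0},
  {"translation": [0,0,32],"roll": 0},
  {"translation": [0,0,32],"roll": 0},
  {"translation": [0,0,26],"roll": 0},
  {"translation": [0,0,16],"roll": 0},
  {"translation": [0,0,7],"roll": 0},
  {"translation": [0,0,1],"roll": 0},
  {"translation": [0,0,0],"roll": 0},
])

```text
time: 21.78
tool_pos: [0.5628, -0.006, 0.0279]
tool_rot: [3.141, 0.0, 1.638]
contact_force: [0.4, -0.7, 0.5]
opening: 0.0734
grip_force: 0.0
```

Emit:
step_arm([
  {"translation": [0,0,0],"roll": 0},
  {"translation": [0,0,0],"roll": 0},
  {"translation": [0,0,0],"roll": 0},
  {"translation": [0,0,0],"roll": 0},
  {"translation": [0,0,0],"roll": 0},
  {"translation": [0,0,0],"roll": 0},
  {"translation": [0,0,0],"roll": 0},
], fingers=0, grip_force=35)

```text
time: 22.37
tool_pos: [0.564, -0.0058, 0.0283]
tool_rot: [3.138, 0.0, 1.637]
contact_force: [4.8, 0.1, 1.9]
opening: 0.0434
grip_force: 35.0
```

```bash
python3 go.py .5205 .3270 .14 1.638; python3 - <<'E'
from rest import *
ims={"top":np.load("t2.npy"),"side":np.load("s2.npy")}
for th in(3,6,9):
 for c in ims:
  im=ims[c].astype(int);g=(im[:,:,1]-np.maximum(im[:,:,0],im[:,:,2])>th).astype(np.uint8)
  b=max(blobs(g),key=lambda b:b[0][4]);G=b[2]*1.
  x0=np.array([.519,.329,.058])
  r=minimize(lambda p:np.abs(rest(c,p)-G).sum(),x0,method="Nelder-Mead",options=dict(initial_simplex=np.vstack([x0]+[x0+np.eye(3)[i]*[.006,.006,.04][i] for i in range(3)])));print(th,b[0],"rest",c,r.fun,r.x.round(4))
im=ims["top"];print(im[222,95:112].tolist())
E
```

```text
t 22.37 pos [ 0.564  -0.0058  0.0283] yaw 1.6368 rp [3.138 0.   ] F [4.8 0.1 1.9] open 0.0434 q [-0.15  0.64  1.65  0.    0.85 -0.21]
tool shift mm [ 334.9  -21.5 -111.7] roll -0.001
3 [99, 212, 91, 22, 1301] rest top 112.7843137254902 [0.5192 0.326  0.0761]
3 [134, 110, 59, 69, 1202] rest side 121.5843137254902 [0.5206 0.3223 0.0743]
6 [99, 212, 91, 22, 1258] rest top 137.53725490196078 [0.5192 0.3254 0.0763]
6 [134, 110, 59, 69, 1175] rest side 143.8156862745098 [0.5202 0.3213 0.0747]
9 [108, 212, 82, 20, 1114] rest top 266.52156862745096 [0.5194 0.3255 0.0752]
9 [134, 111, 59, 68, 1164] rest side 152.73333333333335 [0.5208 0.3229 0.0705]
[[171, 156, 146], [170, 155, 146], [167, 154, 144], [167, 154, 147], [172, 157, 148], [156, 149, 135], [105, 118, 95], [67, 99, 66], [72, 102, 68], [73, 103, 68], [76, 107, 75], [73, 103, 71], [74, 100, 71], [69, 80, 62], [69, 75, 63], [77, 82, 70], [73, 75, 66]]
```

Emit:
step_arm([
  {"translation": [0,0,-5],"roll": 0},
  {"translation": [0,0,-15],"roll": 0},
  {"translation": [0,0,-28],"roll": 0},
  {"translation": [0,0,-28],"roll": 0},
  {"translation": [6,0,-18],"roll": 0},
  {"translation": [15,-1,-6],"roll": 0},
  {"translation": [26,-2,0],"roll": 0},
  {"translation": [32,-2,0],"roll": 0},
  {"translation": [34,-2,0],"roll": 0},
  {"translation": [34,-2,0],"roll": 0},
  {"translation": [34,-2,0],"roll": 0},
  {"translation": [34,-2,0],"roll": 0},
  {"translation": [34,-2,0],"roll": 0},
  {"translation": [32,-2,0],"roll": 0},
  {"translation": [26,-2,0],"roll": -0.009},
  {"translation": [16,-2,0],"roll": 0},
  {"translation": [8,0,0],"roll": 0},
  {"translation": [3,0,0],"roll": 0},
  {"translation": [0,0,0],"roll": 0},
])

```text
time: 23.95
tool_pos: [0.5187, 0.3258, 0.127]
tool_rot: [-3.14, 0.001, 1.646]
contact_force: [-0.6, -0.3, -2.7]
opening: 0.0434
grip_force: 35.0
```

```bash
python3 go.py .5205 .326 .0285 1.646; python3 - <<'E'
from h import *
im=read_camera("side");cv2.imwrite("pics/s3.png",cv2.resize(im[60:260,80:300,::-1],(660,600)))
E
```

```text
t 23.95 pos [0.5187 0.3258 0.127 ] yaw 1.6463 rp [-3.14e+00  1.00e-03] F [-0.6 -0.3 -2.7] open 0.0434 q [ 0.44  0.59  1.41 -0.    1.15  0.36]
tool shift mm [ 0.1  1.8 98.5] roll 0.0
```

View pics/s3.png

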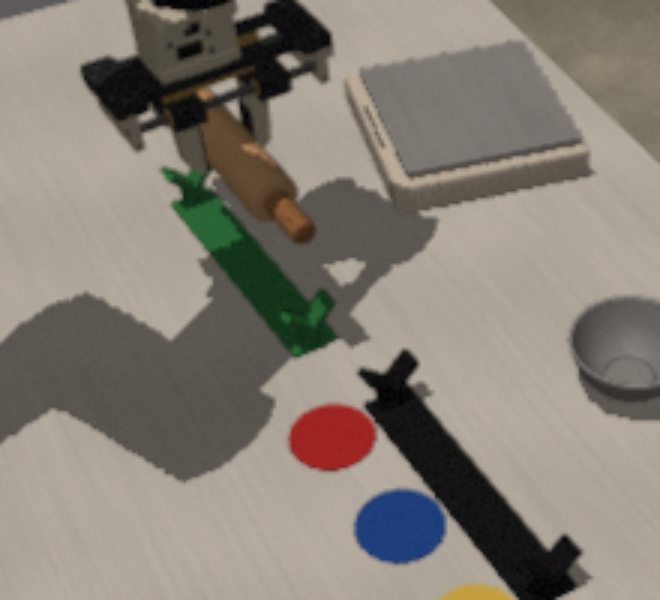

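The pin is held level above the green rest, with its near handle at (297,220) over the near notch. Now I'll lower it.

Emit:
step_arm([
  {"translation": [0,1.5,8],"roll": 0},
  {"translation": [0,0,20],"roll": 0},
  {"translation": [0,0,24],"roll": 0},
  {"translation": [0,0,18],"roll": 0},
  {"translation": [0,0,10],"roll": 0},
  {"translation": [0,0,7],"roll": 0},
  {"translation": [0,0,5],"roll": 0},
  {"translation": [0,0,3],"roll": 0},
  {"translation": [0,0,1],"roll": 0},
  {"translation": [0,0,0],"roll": 0},
  {"translation": [0,0,0],"roll": 0},
])

```text
time: 24.92
tool_pos: [0.5211, 0.3265, 0.0323]
tool_rot: [3.14, -0.001, 1.646]
contact_force: [-1.0, 0.8, -2.2]
opening: 0.0433
grip_force: 35.0
```

Emit:
step_arm([
  {"translation": [0,0,1],"roll": 0},
  {"translation": [0,0,1],"roll": 0},
  {"translation": [0,0,1],"roll": 0},
  {"translation": [0,0,0],"roll": 0},
  {"translation": [0,0,0],"roll": 0},
])

```text
time: 25.33
tool_pos: [0.5208, 0.3263, 0.0289]
tool_rot: [3.141, -0.0, 1.646]
contact_force: [-0.0, -0.1, 0.6]
opening: 0.0436
grip_force: 35.0
```

```bash
python3 - <<'E'
from h import *
im=read_camera("side");cv2.imwrite("pics/s4.png",cv2.resize(im[80:200,110:230,::-1],(600,600),interpolation=cv2.INTER_CUBIC))
E
```

```text
(no output)
```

View pics/s4.png

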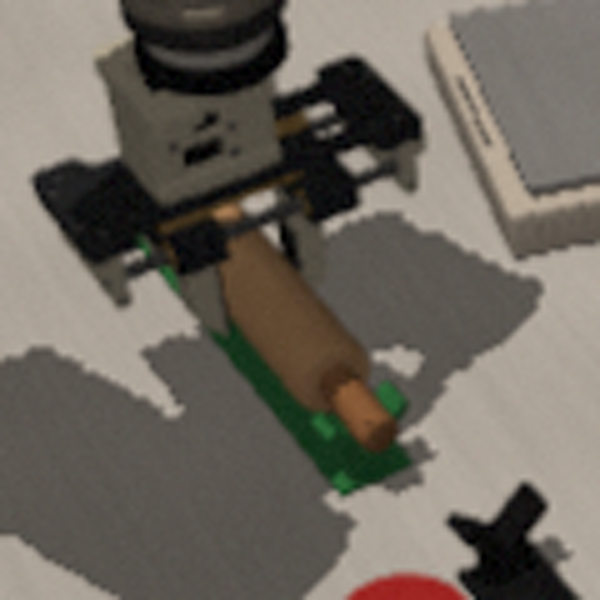

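The near handle sits in the notch at (365,410) and the weight is off the gripper. I'll release it.

Emit:
step_arm([
  {"translation": [0,0,0],"roll": 0},
  {"translation": [0,0,0],"roll": 0},
  {"translation": [0,0,0],"roll": 0},
  {"translation": [0,0,0],"roll": 0},
  {"translation": [0,0,-4],"roll": 0},
  {"translation": [0,0,-18],"roll": 0},
  {"translation": [0,0,-34],"roll": 0},
  {"translation": [0,0,-36],"roll": 0},
  {"translation": [-8,0,-34],"roll": 0},
  {"translation": [-20,0,-20],"roll": 0},
  {"translation": [-34,0,-6],"roll": 0},
  {"translation": [-36,0,0],"roll": 0},
  {"translation": [-36,0,0],"roll": 0},
  {"translation": [-36,0,0],"roll": 0},
  {"translation": [-36,0,0],"roll": 0},
  {"translation": [-36,0,0],"roll": 0},
  {"translation": [-36,0,0],"roll": 0},
  {"translation": [-36,0,0],"roll": 0},
  {"translation": [-36,0,0],"roll": 0},
  {"translation": [-36,0,0],"roll": 0},
], fingers=0.85)

```text
time: 27.05
tool_pos: [0.5495, -0.0605, 0.181]
tool_rot: [3.141, 0.0, 1.646]
contact_force: [0.6, 0.5, 0.1]
opening: 0.0782
grip_force: 0.0
```

Emit:
step_arm([
  {"translation": [-36,0,0],"roll": -0.11},
  {"translation": [-20,0,0],"roll": -0.112},
  {"translation": [0,0,0],"roll": -0.112},
  {"translation": [0,0,0],"roll": -0.112},
  {"translation": [0,0,0],"roll": -0.112},
  {"translation": [0,0,0],"roll": -0.112},
  {"translation": [0,0,0],"roll": -0.112},
  {"translation": [0,0,0],"roll": -0.112},
  {"translation": [0,0,0],"roll": -0.112},
  {"translation": [0,0,0],"roll": -0.112},
  {"translation": [0,0,0],"roll": -0.112},
  {"translation": [0,0,0],"roll": -0.112},
  {"translation": [0,0,0],"roll": -0.112},
  {"translation": [0,0,0],"roll": -0.112},
  {"translation": [0,0,0],"roll": 0},
])

```text
time: 28.3
tool_pos: [0.556, -0.1143, 0.1808]
tool_rot: [-3.141, 0.0, -3.067]
contact_force: [-0.2, 1.0, -0.3]
opening: 0.078
grip_force: 0.0
```

```bash
python3 go.py .573 -.3145 .19 3.2; python3 - <<'E'
from h import *
im=read_camera("side");np.save("s5.npy",im);a=read_camera("top");np.save("t5.npy",a)
o=np.hstack([cv2.resize(im[80:200,110:230,::-1],(400,400),interpolation=cv2.INTER_CUBIC),cv2.resize(a[160:280,90:210,::-1],(400,400),interpolation=cv2.INTER_CUBIC)]);cv2.imwrite("pics/s5.png",o)
E
```

```text
t 28.3 pos [ 0.556  -0.1143  0.1808] yaw 3.2158 rp [-3.141  0.   ] F [-0.2  1.  -0.3] open 0.078 q [-0.34  0.46  1.48  0.    1.21 -1.98]
tool shift mm [  -2.1 -200.9   -9.2] roll 0.016
```

View pics/s5.png

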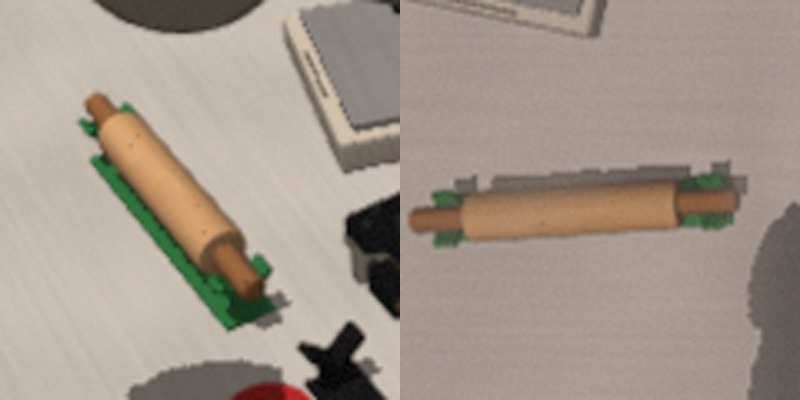

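The pin lies in both notches with its barrel between the supports, so now I'll return the shakers, yellow first.

Emit:
step_arm([
  {"translation": [0,-15,-5],"roll": 0.016},
  {"translation": [1,-30,-4],"roll": 0},
  {"translation": [0,-35,0],"roll": 0},
  {"translation": [0,-35,0],"roll": 0},
  {"translation": [0,-35,0],"roll": 0},
  {"translation": [0,-30,0],"roll": 0},
  {"translation": [0,-16,0],"roll": 0},
  {"translation": [0,-5,0],"roll": 0},
  {"translation": [0,0,0],"roll": 0},
  {"translation": [0,0,0],"roll": 0},
], fingers=0.8, grip_force=20)

```text
time: 29.23
tool_pos: [0.5659, -0.3147, 0.1895]
tool_rot: [3.141, -0.0, -3.089]
contact_force: [0.2, 0.7, -0.4]
opening: 0.0734
grip_force: 0.0
```

```bash
python3 go.py .5725 -.3146 .0627 3.2
```

```text
t 29.23 pos [ 0.5659 -0.3147  0.1895] yaw 3.1944 rp [ 3.141 -0.   ] F [ 0.2  0.7 -0.4] open 0.0734 q [-0.63  0.6   1.21  0.    1.34 -2.25]
tool shift mm [ -6.6  -0.3 126.8] roll -0.006
```

Emit:
step_arm([
  {"translation": [-4,0,10],"roll": -0.005},
  {"translation": [-2.5,0,26],"roll": 0},
  {"translation": [0,0,34],"roll": 0},
  {"translation": [0,0,30],"roll": 0},
  {"translation": [0,0,18],"roll": 0},
  {"translation": [0,0,8],"roll": 0},
  {"translation": [0,0,0],"roll": 0},
])

```text
time: 29.82
tool_pos: [0.5719, -0.3126, 0.0611]
tool_rot: [3.139, -0.003, -3.081]
contact_force: [0.0, 0.9, -0.0]
opening: 0.0734
grip_force: 0.0
```

Emit:
step_arm([
  {"translation": [0,0,0],"roll": 0},
  {"translation": [0,0,0],"roll": 0},
  {"translation": [0,0,0],"roll": 0},
  {"translation": [0,0,0],"roll": 0},
  {"translation": [0,0,0],"roll": 0},
  {"translation": [0,0,0],"roll": 0},
], fingers=0)

```text
time: 30.32
tool_pos: [0.5734, -0.3149, 0.0651]
tool_rot: [-3.14, 0.002, -3.082]
contact_force: [0.5, 1.5, 6.6]
opening: 0.0533
grip_force: 20.0
```

```bash
python3 go.py .510 -.119 .208 3.2
```

```text
t 30.32 pos [ 0.5734 -0.3149  0.0651] yaw 3.2008 rp [-3.14e+00  2.00e-03] F [0.5 1.5 6.6] open 0.0533 q [-0.62  0.72  1.33  0.    1.08 -2.25]
tool shift mm [  51.7  199.3 -142.9] roll 0.001
```

Emit:
step_arm([
  {"translation": [0,0,-8],"roll": 0},
  {"translation": [0,0,-22],"roll": 0},
  {"translation": [0,0,-32],"roll": 0},
  {"translation": [0,0,-32],"roll": 0},
  {"translation": [0,0,-28],"roll": 0},
  {"translation": [1,4,-14],"roll": 0},
  {"translation": [4,15,-6],"roll": 0},
  {"translation": [7,26,0],"roll": 0},
  {"translation": [8,32,0],"roll": 0},
  {"translation": [8,32,0],"roll": 0},
  {"translation": [8,32,0],"roll": 0},
  {"translation": [8,28,0],"roll": 0},
  {"translation": [5,18,0],"roll": 0},
  {"translation": [2,9,0],"roll": 0},
  {"translation": [1,3,0],"roll": 0},
  {"translation": [0,0,0],"roll": 0},
  {"translation": [0,0,0],"roll": 0},
])

```text
time: 31.73
tool_pos: [0.5094, -0.1201, 0.2056]
tool_rot: [-3.141, 0.0, -3.083]
contact_force: [-0.0, -0.4, -2.8]
opening: 0.0532
grip_force: 20.0
```

```bash
python3 go.py .510 -.119 .062 3.2
```

```text
t 31.73 pos [ 0.5094 -0.1201  0.2056] yaw 3.2004 rp [-3.141  0.   ] F [-0.  -0.4 -2.8] open 0.0532 q [-0.38  0.36  1.56 -0.    1.22 -2.01]
tool shift mm [ -0.7   1.  143.6] roll 0.0
```

Emit:
step_arm([
  {"translation": [-0.5,1,10],"roll": 0},
  {"translation": [0,0,26],"roll": 0},
  {"translation": [0,0,32],"roll": 0},
  {"translation": [0,0,30],"roll": 0},
  {"translation": [0,0,22],"roll": 0},
  {"translation": [0,0,12],"roll": 0},
  {"translation": [0,0,6],"roll": 0},
  {"translation": [0,0,3],"roll": 0},
  {"translation": [0,0,1],"roll": 0},
  {"translation": [0,0,0],"roll": 0},
  {"translation": [0,0,0],"roll": 0},
])

```text
time: 32.65
tool_pos: [0.5099, -0.1184, 0.0641]
tool_rot: [-3.141, 0.001, -3.083]
contact_force: [0.4, -0.1, -3.9]
opening: 0.0532
grip_force: 20.0
```

Emit:
step_arm([
  {"translation": [0,0,1],"roll": 0},
  {"translation": [0,0,0.8],"roll": 0},
  {"translation": [0,0,0],"roll": 0},
  {"translation": [0,0,0],"roll": 0},
])

```text
time: 32.98
tool_pos: [0.5103, -0.1183, 0.0631]
tool_rot: [-3.141, 0.003, -3.082]
contact_force: [0.2, 0.6, 5.9]
opening: 0.0536
grip_force: 20.0
```

Emit:
step_arm([
  {"translation": [0,0,0],"roll": 0},
  {"translation": [0,0,0],"roll": 0},
  {"translation": [0,0,0],"roll": 0},
  {"translation": [0,0,-4],"roll": 0},
  {"translation": [0,0,-20],"roll": 0},
  {"translation": [0,0,-35],"roll": 0},
  {"translation": [0,0,-35],"roll": 0},
  {"translation": [1,-4,-22],"roll": 0},
  {"translation": [2,-15,-8],"roll": 0},
  {"translation": [3,-30,0],"roll": 0},
  {"translation": [3,-36,0],"roll": 0},
  {"translation": [3,-36,0],"roll": 0},
  {"translation": [3,-34,0],"roll": 0},
  {"translation": [3,-28,0],"roll": 0},
  {"translation": [1,-15,0],"roll": 0},
  {"translation": [0,-5,0],"roll": 0},
  {"translation": [0,0,0],"roll": 0},
  {"translation": [0,0,0],"roll": 0},
], fingers=0.8)

```text
time: 34.48
tool_pos: [0.5025, -0.3205, 0.1856]
tool_rot: [3.14, -0.0, -3.082]
contact_force: [-0.1, 0.6, 0.4]
opening: 0.0733
grip_force: 0.0
```

```bash
python3 go.py .5030 -.3236 .0624 3.2
```

```text
t 34.48 pos [ 0.5025 -0.3205  0.1856] yaw 3.2014 rp [ 3.14 -0.  ] F [-0.1  0.6  0.4] open 0.0733 q [-0.7   0.51  1.38  0.    1.26 -2.33]
tool shift mm [ -0.3  -3.2 123.2] roll 0.001
```

Emit:
step_arm([
  {"translation": [0,-2,10],"roll": 0},
  {"translation": [0,-1,26],"roll": 0},
  {"translation": [0,0,34],"roll": 0},
  {"translation": [0,0,28],"roll": 0},
  {"translation": [0,0,17],"roll": 0},
  {"translation": [0,0,8],"roll": 0},
  {"translation": [0,0,0],"roll": 0},
])

```text
time: 35.07
tool_pos: [0.5019, -0.3228, 0.0605]
tool_rot: [3.138, -0.003, -3.081]
contact_force: [-0.4, -0.2, 0.4]
opening: 0.073
grip_force: 0.0
```

Emit:
step_arm([
  {"translation": [0,0,0],"roll": 0},
  {"translation": [0,0,0],"roll": 0},
  {"translation": [0,0,0],"roll": 0},
  {"translation": [0,0,0],"roll": 0},
  {"translation": [0,0,0],"roll": 0},
  {"translation": [0,0,0],"roll": 0},
], fingers=0)

```text
time: 35.57
tool_pos: [0.5032, -0.3251, 0.0641]
tool_rot: [-3.14, 0.002, -3.082]
contact_force: [-0.0, 2.3, 6.9]
opening: 0.0536
grip_force: 20.0
```

```bash
python3 go.py .504 -.0085 .208 3.2
```

```text
t 35.57 pos [ 0.5032 -0.3251  0.0641] yaw 3.2007 rp [-3.14e+00  2.00e-03] F [-0.   2.3  6.9] open 0.0536 q [-0.7   0.64  1.51  0.    0.99 -2.33]
tool shift mm [ -19.5  316.  -143.9] roll 0.001
```

Emit:
step_arm([
  {"translation": [0,0,-8],"roll": 0},
  {"translation": [0,0,-22],"roll": 0},
  {"translation": [0,0,-32],"roll": 0},
  {"translation": [0,0,-32],"roll": 0},
  {"translation": [0,0,-30],"roll": 0},
  {"translation": [0,5,-15],"roll": 0},
  {"translation": [-1,15,-6],"roll": 0},
  {"translation": [-2,28,0],"roll": 0},
  {"translation": [-3,36,0],"roll": 0},
  {"translation": [-3,36,0],"roll": 0},
  {"translation": [-2,36,0],"roll": 0},
  {"translation": [-2,36,0],"roll": 0},
  {"translation": [-2,36,0],"roll": 0},
  {"translation": [-2,34,0],"roll": 0},
  {"translation": [-1,27,0],"roll": 0},
  {"translation": [-1,17,0],"roll": 0},
  {"translation": [0,7,0],"roll": 0},
  {"translation": [0,3,0],"roll": 0},
  {"translation": [0,0,0],"roll": 0},
  {"translation": [0,0,0],"roll": 0},
])

```text
time: 37.23
tool_pos: [0.5027, -0.0089, 0.2074]
tool_rot: [-3.141, -0.001, -3.083]
contact_force: [-0.7, -0.4, -2.2]
opening: 0.0534
grip_force: 20.0
```

```bash
python3 go.py .504 -.0085 .063 3.2
```

```text
t 37.23 pos [ 0.5027 -0.0089  0.2074] yaw 3.2003 rp [-3.141e+00 -1.000e-03] F [-0.7 -0.4 -2.2] open 0.0534 q [-0.17  0.32  1.61 -0.    1.21 -1.8 ]
tool shift mm [ -1.4   0.4 144.4] roll 0.0
```

Emit:
step_arm([
  {"translation": [-1,0,10],"roll": 0},
  {"translation": [0,0,26],"roll": 0},
  {"translation": [0,0,32],"roll": 0},
  {"translation": [0,0,30],"roll": 0},
  {"translation": [0,0,22],"roll": 0},
  {"translation": [0,0,12],"roll": 0},
  {"translation": [0,0,6],"roll": 0},
  {"translation": [0,0,3],"roll": 0},
  {"translation": [0,0,1],"roll": 0},
  {"translation": [0,0,0.5],"roll": 0},
  {"translation": [0,0,0],"roll": 0},
  {"translation": [0,0,0],"roll": 0},
])

```text
time: 38.23
tool_pos: [0.5044, -0.0083, 0.066]
tool_rot: [-3.141, 0.002, -3.082]
contact_force: [-0.1, 0.9, -1.9]
opening: 0.0536
grip_force: 20.0
```

Emit:
step_arm([
  {"translation": [0,0,1],"roll": 0},
  {"translation": [0,0,0],"roll": 0},
  {"translation": [0,0,0],"roll": 0},
])

```text
time: 38.48
tool_pos: [0.5039, -0.0081, 0.0644]
tool_rot: [-3.142, 0.0, -3.082]
contact_force: [0.0, 0.1, -1.9]
opening: 0.0532
grip_force: 20.0
```

Emit:
step_arm([
  {"translation": [0,0,0.8],"roll": 0},
  {"translation": [0,0,0.7],"roll": 0},
  {"translation": [0,0,0],"roll": 0},
  {"translation": [0,0,0],"roll": 0},
])

```text
time: 38.82
tool_pos: [0.5038, -0.0081, 0.0626]
tool_rot: [3.141, -0.0, -3.082]
contact_force: [-0.6, 0.4, -2.8]
opening: 0.0536
grip_force: 20.0
```

Emit:
step_arm([
  {"translation": [0,0,0.7],"roll": 0},
  {"translation": [0,0,0.6],"roll": 0},
  {"translation": [0,0,0],"roll": 0},
])

```text
time: 39.07
tool_pos: [0.5044, -0.0081, 0.0621]
tool_rot: [-3.142, 0.001, -3.082]
contact_force: [-1.0, 1.2, 3.4]
opening: 0.0538
grip_force: 20.0
```

Emit:
step_arm([
  {"translation": [0,0,0],"roll": 0},
  {"translation": [0,0,0],"roll": 0},
  {"translation": [0,0,0],"roll": 0},
  {"translation": [0,0,-4],"roll": 0},
  {"translation": [0,0,-20],"roll": 0},
  {"translation": [0,0,-35],"roll": 0},
  {"translation": [0,0,-35],"roll": 0},
  {"translation": [1,-4,-22],"roll": 0},
  {"translation": [4,-15,-8],"roll": 0},
  {"translation": [8,-30,0],"roll": 0},
  {"translation": [10,-36,0],"roll": 0},
  {"translation": [10,-36,0],"roll": 0},
  {"translation": [10,-36,0],"roll": 0},
  {"translation": [10,-36,0],"roll": 0},
  {"translation": [10,-36,0],"roll": 0},
  {"translation": [10,-36,0],"roll": 0},
  {"translation": [9,-32,0],"roll": 0},
  {"translation": [5,-15,0],"roll": 0},
  {"translation": [1,-6,0],"roll": 0},
  {"translation": [0,0,0],"roll": 0},
], fingers=0.8)

```text
time: 40.73
tool_pos: [0.4344, -0.3319, 0.1853]
tool_rot: [3.141, -0.0, -3.085]
contact_force: [0.4, -0.4, -0.2]
opening: 0.0733
grip_force: 0.0
```

```bash
python3 go.py .4348 -.3315 .0615 3.2
```

```text
t 40.73 pos [ 0.4344 -0.3319  0.1853] yaw 3.1986 rp [ 3.141 -0.   ] F [ 0.4 -0.4 -0.2] open 0.0733 q [-0.79  0.42  1.53  0.    1.2  -2.42]
tool shift mm [ -0.4   0.3 123.8] roll -0.001
```

Emit:
step_arm([
  {"translation": [0,0,10],"roll": 0},
  {"translation": [0,0,26],"roll": 0},
  {"translation": [0,0,34],"roll": 0},
  {"translation": [0,0,28],"roll": 0},
  {"translation": [0,0,17],"roll": 0},
  {"translation": [0,0,8],"roll": 0},
  {"translation": [0,0,0],"roll": 0},
])

```text
time: 41.32
tool_pos: [0.4344, -0.3285, 0.0604]
tool_rot: [3.138, -0.003, -3.081]
contact_force: [-0.4, -0.5, 0.2]
opening: 0.0739
grip_force: 0.0
```

Emit:
step_arm([
  {"translation": [0,0,0],"roll": 0},
  {"translation": [0,0,0],"roll": 0},
  {"translation": [0,0,0],"roll": 0},
  {"translation": [0,0,0],"roll": 0},
  {"translation": [0,0,0],"roll": 0},
  {"translation": [0,0,0],"roll": 0},
], fingers=0)

```text
time: 41.82
tool_pos: [0.4356, -0.3318, 0.0637]
tool_rot: [-3.139, 0.002, -3.083]
contact_force: [-0.3, -1.9, 6.4]
opening: 0.0534
grip_force: 20.0
```

```bash
python3 go.py .4985 .1015 .213 3.2
```

```text
t 41.82 pos [ 0.4356 -0.3318  0.0637] yaw 3.2006 rp [-3.139e+00  2.000e-03] F [-0.3 -1.9  6.4] open 0.0534 q [-0.79  0.56  1.67  0.    0.91 -2.42]
tool shift mm [ -88.4  428.8 -149.3] roll 0.001
```

Emit:
step_arm([
  {"translation": [0,0,-8],"roll": 0},
  {"translation": [0,0,-22],"roll": 0},
  {"translation": [0,0,-32],"roll": 0},
  {"translation": [0,0,-32],"roll": 0},
  {"translation": [0,0,-30],"roll": 0},
  {"translation": [-1,5,-18],"roll": 0},
  {"translation": [-3,15,-8],"roll": 0},
  {"translation": [-6,30,0],"roll": 0},
  {"translation": [-8,38,0],"roll": 0},
  {"translation": [-8,38,0],"roll": 0},
  {"translation": [-8,38,0],"roll": 0},
  {"translation": [-8,38,0],"roll": 0},
  {"translation": [-8,38,0],"roll": 0},
  {"translation": [-8,38,0],"roll": 0},
  {"translation": [-8,38,0],"roll": 0},
  {"translation": [-8,38,0],"roll": 0},
  {"translation": [-8,35,0],"roll": 0},
  {"translation": [-4,25,0],"roll": 0},
  {"translation": [-2,12,0],"roll": 0},
  {"translation": [0,3,0],"roll": 0},
])

```text
time: 43.48
tool_pos: [0.496, 0.1051, 0.2114]
tool_rot: [3.141, -0.003, -3.079]
contact_force: [0.9, 1.0, -2.7]
opening: 0.0536
grip_force: 20.0
```

Emit:
step_arm([
  {"translation": [0,0,0],"roll": 0},
  {"translation": [0,0,0],"roll": 0},
])

```text
time: 43.65
tool_pos: [0.4967, 0.1018, 0.212]
tool_rot: [-3.141, -0.001, -3.083]
contact_force: [0.7, 0.1, -2.2]
opening: 0.0536
grip_force: 20.0
```

```bash
python3 go.py .4985 .1015 .063 3.2
```

```text
t 43.65 pos [0.4967 0.1018 0.212 ] yaw 3.2005 rp [-3.141e+00 -1.000e-03] F [ 0.7  0.1 -2.2] open 0.0536 q [ 0.05  0.32  1.6  -0.    1.22 -1.58]
tool shift mm [ -1.8  -0.4 149. ] roll 0.0
```

Emit:
step_arm([
  {"translation": [-1.5,0,10],"roll": 0},
  {"translation": [0,0,26],"roll": 0},
  {"translation": [0,0,33],"roll": 0},
  {"translation": [0,0,33],"roll": 0},
  {"translation": [0,0,22],"roll": 0},
  {"translation": [0,0,13],"roll": 0},
  {"translation": [0,0,7],"roll": 0},
  {"translation": [0,0,3],"roll": 0},
  {"translation": [0,0,1],"roll": 0},
  {"translation": [0,0,0.5],"roll": 0},
  {"translation": [0,0,0],"roll": 0},
  {"translation": [0,0,0],"roll": 0},
])

```text
time: 44.65
tool_pos: [0.4994, 0.1027, 0.0648]
tool_rot: [3.142, 0.002, -3.082]
contact_force: [-0.3, 0.1, -2.7]
opening: 0.0536
grip_force: 20.0
```

Emit:
step_arm([
  {"translation": [0,0,0.7],"roll": 0},
  {"translation": [0,0,0.6],"roll": 0},
  {"translation": [0,0,0],"roll": 0},
  {"translation": [0,0,0],"roll": 0},
])

```text
time: 44.98
tool_pos: [0.4988, 0.1028, 0.0627]
tool_rot: [3.142, 0.0, -3.082]
contact_force: [0.7, -0.2, -2.7]
opening: 0.0533
grip_force: 20.0
```

Emit:
step_arm([
  {"translation": [0,0,0.8],"roll": 0},
  {"translation": [0,0,0.6],"roll": 0},
  {"translation": [0,0,0],"roll": 0},
])

```text
time: 45.23
tool_pos: [0.4992, 0.1028, 0.0617]
tool_rot: [3.142, 0.001, -3.082]
contact_force: [-1.4, -0.4, 4.2]
opening: 0.0535
grip_force: 20.0
```

Emit:
step_arm([
  {"translation": [0,0,0],"roll": 0},
  {"translation": [0,0,0],"roll": 0},
  {"translation": [0,0,0],"roll": 0},
  {"translation": [0,0,-4],"roll": 0},
  {"translation": [0,0,-20],"roll": 0},
  {"translation": [0,0,-35],"roll": 0},
  {"translation": [0,0,-35],"roll": 0},
  {"translation": [5,0,-30],"roll": 0},
  {"translation": [15,15,-20],"roll": 0},
  {"translation": [20,30,-5],"roll": 0},
  {"translation": [20,33,0],"roll": 0},
  {"translation": [20,33,0],"roll": 0},
  {"translation": [20,33,0],"roll": 0},
  {"translation": [15,33,0],"roll": 0},
  {"translation": [15,33,0],"roll": 0},
  {"translation": [10,33,0],"roll": 0},
  {"translation": [0,33,0],"roll": 0},
  {"translation": [0,20,0],"roll": 0},
  {"translation": [0,0,0],"roll": 0},
  {"translation": [0,0,0],"roll": 0},
], fingers=0.8)

```text
time: 46.9
tool_pos: [0.341, 0.3904, 0.21]
tool_rot: [-3.141, -0.0, -3.08]
contact_force: [-0.1, -0.3, -1.1]
opening: 0.0734
grip_force: 0.0
```

```bash
python3 go.py .4985 .1015 .063 3.2;python3 - <<'E'
from fit import *
I={c:read_camera(c) for c in("side","top")}
for c in I: cv2.imwrite(f"pics/{c}9.png",cv2.resize(I[c][:,:,::-1],(800,600)))
G={"red":(.4975,.1),"blue":(.5035,-.0095),"yellow":(.5095,-.12)}
for col,g in G.items():
  for c in I:
    x0=np.r_[g,g];f=lambda p:shaker_cost({c:I[c]},col,p[:2],(p[2],p[3],.002))
    # restrict mask via ROI: penalise only near; constant elsewhere
    r=minimize(f,x0,method="Nelder-Mead",options=dict(maxiter=250,initial_simplex=np.vstack([x0]+[x0+np.eye(4)[i]*.006 for i in range(4)])))
    print(col,c,round(f(x0)),round(r.fun),"mat",r.x[:2].round(4),"shaker-mat mm",(1000*(r.x[2:]-r.x[:2])).round(1))
E
```

```text
t 46.9 pos [0.341  0.3904 0.21  ] yaw 3.203 rp [-3.141 -0.   ] F [-0.1 -0.3 -1.1] open 0.0734 q [ 0.71  0.34  1.57 -0.    1.23 -0.93]
tool shift mm [-139.5 -298.   147. ] roll 0.003
red side 136 114 mat [0.4956 0.1002] shaker-mat mm [3.6 0.6]
red top 92 62 mat [0.4965 0.1024] shaker-mat mm [0.6 0.1]
blue side 178 99 mat [ 0.5036 -0.0099] shaker-mat mm [-1.1  3.9]
blue top 141 132 mat [ 0.5018 -0.0083] shaker-mat mm [ 3.  -0.7]
yellow side 268 223 mat [ 0.511  -0.1197] shaker-mat mm [-2.3  2.2]
yellow top 166 132 mat [ 0.5072 -0.1194] shaker-mat mm [3.1 3.3]
```

View pics/side9.png

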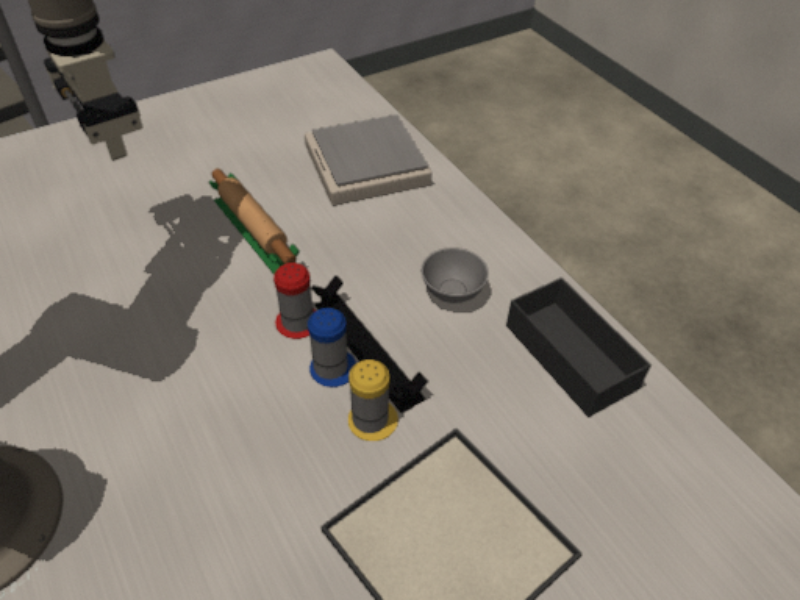

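View pics/top9.png

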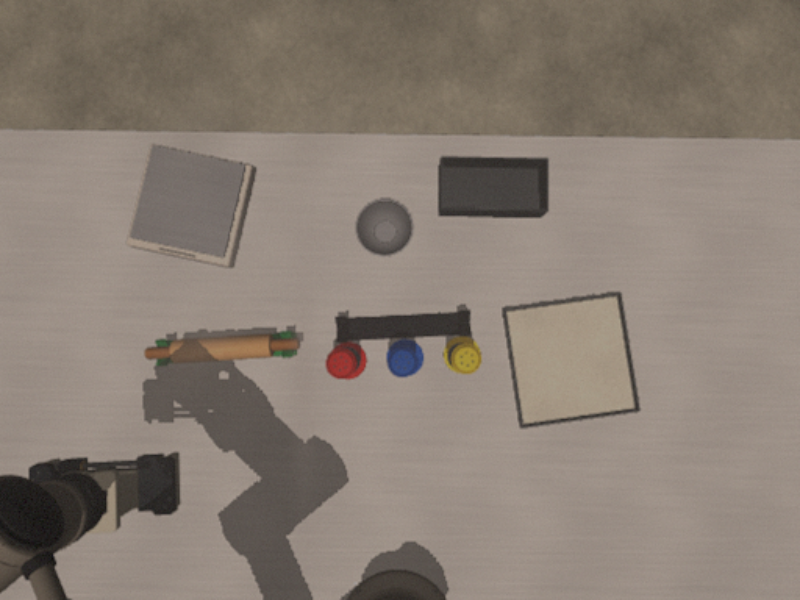

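All the pieces look right: each shaker is upright on its own mat and the pin lies in the rest. I'll check the lid shift against the start before handing in.

```bash
python3 - <<'E'
from fit import *
I={c:read_camera(c) for c in("side","top")}
J={c:cv2.imread(f"pics/{c}0.png")[:,:,::-1].copy() for c in I}
G={"red":(.4975,.1015),"blue":(.5035,-.0085),"yellow":(.5095,-.119)}
for col,g in G.items():
  out=[]
  for K in(J,I):
    b=max([b for b in blobs(mask(K["side"],col)) ],key=lambda b:b[0][4]); out.append(ray("side",b[1],.102)[:2])
  print(col,"lid shift mm (side)",1000*(out[1]-out[0]))
  for n,K in(("start",J),("now",I)):
    x0=np.array(g);f=lambda p:shaker_cost(K,col,g,(p[0],p[1],.002))
    r=minimize(f,x0,method="Nelder-Mead",options=dict(maxiter=120,initial_simplex=np.vstack([x0,x0+[.006,0],x0+[0,.006]])));print("  ",n,r.x.round(4),round(r.fun))
E
```

```text
red lid shift mm (side) [-1.7  1.8]
   start [0.5004 0.0997] 185
   now [0.4985 0.1019] 197
blue lid shift mm (side) [-1.9  2.4]
   start [ 0.5055 -0.0078] 240
   now [ 0.5028 -0.0054] 233
yellow lid shift mm (side) [-2.4  1.6]
   start [ 0.5114 -0.1182] 350
   now [ 0.509  -0.1169] 358
```

Each shaker is within about 3 mm of where it started on its mat, so I'm handing in.

```bash
python3 -c "
from cell import *
print(hand_in())"
```

```text
the job is handed in; nothing more can be done
None
```

I handed the job in at about 47 s of robot time: the shakers went to the tray first, the pin now lies in both notches of the green rest, each shaker is back upright within about 3 mm of its starting spot on its own mat, and the bowl was never touched.

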